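# Pack the gift case and latch it

## Task

Pack the wooden gift case on the table: lay every loose soap bar in it, and tip all the cedar balls out of the white cup into it, then stand the empty cup upright again on its cork coaster. When everything is in, shut the lid, swing the latch's wire bail up over the two horns of the keeper on the lid so that it hangs behind them, and press the latch lever down past centre until it is fully home with the bail drawn tight in the keeper. Leave the snow globe, the big candle jar and the ribbon spool standing where they are.

Things in the scene. Friction and masses are not known exactly. Their poses are not given: they have to be found in the camera images.
- case: The gift case, pale wood, fixed to the table, open at the top at the start: outer 124 (x) x 300 (y) x 88 mm high without its lid, 100 with the lid shut; inside 110 x 286 mm, floor 18 mm and rim 88 mm above the table (walls 7 mm). Origin: centre of its underside, on the table. Its x axis points from the front (the latch side, towards the robot) to the back (the hinge side).
- lid (a joint): Lid hinge, rad: 0 shut, 1.9 the stop when open; it starts between 1.6 and 1.8 (standing up, leaning a little back). A stiff friction hinge: the lid stays at any angle and needs about 4 N at its edge to turn.
- lid_hinge (a point): Middle of the lid's hinge line: the top of the case's back wall (62 mm behind the case's centre, 88 mm high); the line runs along the case's y.
- lid_edge (a point): Middle of the lid's front edge (moves with the lid), half-way through its 12 mm thickness, 124 mm from the hinge line. The lid is a plain board, 300 mm wide, apart from the keeper at the middle of its front edge.
- keeper (a point): Where the bail's bar lies when latched, on the lid's steel keeper; lid shut: 72 mm in front of the case's centre, 112 mm above the table. Axes: x back, z up. Seat 4 mm below. 20 to 29 mm to either side along y: a horn 5 to 10 mm in front, top 5.5 mm above this point, and a back tab 6 to 14 mm behind, leaning back, top 23 mm above. The middle 40 mm is free for fingers.
- lever (a joint): Latch lever on the case's front, rad: 0 raised (stop), 1.75 fully home; starts at 0 to 0.06. Turns about its pivot (along the case's y); friction holds it where it is left. With the bail hooked, springs resist from about 0.8 on (some 5 N at the lever's end); past dead centre, about 1.55, they pull it home.
- lever_pivot (a point): The lever's pivot axis: 16 mm in front of the case's front face (78 mm in front of its centre), 62 mm above the table.
- lever_tip (a point): Middle of the rounded free end of the lever's handle (34 mm wide, 5 mm thick, end 8 mm thick), 52 mm from the pivot. Raised, the handle leans up and forwards (38 mm in front of the pivot and 35 mm above it); home, it points down and forwards (28 mm in front, 44 mm below).
- bail (a joint): Hinge of the wire bail on the lever's cross pin, rad, relative to the lever: starts at its stop 0, leaning forwards and up at 45 degrees; grows as it swings up and back (about 1.3 when leaning on the keeper's back tabs, lever raised). Swings freely, falls forwards before upright, backwards after. Lever raised, the pin is 38 mm in front of the case's front face, 64 mm above the table.
- bail_mid (a point): Middle of the bail's round steel cross bar (8 mm thick, 76 mm long, along the case's y), 68 mm from the lever's cross pin; the bar can be drawn out up to 8 mm against stiff springs in the side arms. The side arms are at 34 mm to either side.
- cup_mid (a point): Centre of the white straight-sided cup, half-way up: 64 mm across, 88 mm high, wall 4 mm, no handle, about 0.2 kg; z is its axis, towards its mouth. It holds the balls at the start and stands on the coaster.
- coaster: Round cork coaster, 104 mm across, 4 mm thick, fixed; origin at the centre of its underside.
- globe: Small snow globe, 60 mm across, 73 mm high, a bystander; origin under its centre.
- candle: Big candle jar with a wooden lid, 81 mm across, 110 mm high, a bystander; origin under its centre.
- spool: Ribbon spool lying flat, 73 x 66 x 24 mm, a bystander; origin under its centre.
- bar_1_mid (a point): Centre of a moulded soap bar, 60 (x) x 85 (y) x 28 mm high, rounded, lying flat, 0.1 kg; may be absent.
- bar_2_mid (a point): Centre of a moulded soap bar, 60 (x) x 85 (y) x 28 mm high, rounded, lying flat, 0.1 kg; may be absent.
- bar_3_mid (a point): Centre of a moulded soap bar, 60 (x) x 85 (y) x 28 mm high, rounded, lying flat, 0.1 kg; may be absent.
- ball_1_center (a point): Centre of a smooth cedar ball, 24 mm across, 12 g, in the cup at the start. It rolls freely.
- ball_2_center (a point): Centre of a smooth cedar ball, 24 mm across, 12 g, in the cup at the start. It rolls freely.
- ball_3_center (a point): Centre of a smooth cedar ball, 24 mm across, 12 g, in the cup at the start. It rolls freely.
- ball_4_center (a point): Centre of a smooth cedar ball, 24 mm across, 12 g, in the cup at the start; may be absent. It rolls freely.
- ball_5_center (a point): Centre of a smooth cedar ball, 24 mm across, 12 g, in the cup at the start; may be absent. It rolls freely.
- cup: The same white cup; origin at the centre of its underside.
There are look-alikes about, which are no part of the job. Several things have the shape of the coaster; the one meant has the colours described above. What is shaped like the part that bears bar_1_mid but blue is not meant.

How it is judged:
On the way, in this order (a step that is already met when the one before it is completed fails the run):
1. the cup is tipped over (by more than 60 degrees) above the case (angle between cup_mid's own z axis and vertical above 1.05 rad and x of cup_mid in the frame of case between -0.12 and 0.12 m and y of cup_mid in the frame of case between -0.18 and 0.18 m and z of cup_mid in the frame of case above 0.06 m), for 0.1 s.
2. every soap bar and every ball is inside the case (x of bar_1_mid in the frame of case between -0.056 and 0.056 m and y of bar_1_mid in the frame of case between -0.144 and 0.144 m and z of bar_1_mid in the frame of case between 0.015 and 0.085 m and x of bar_2_mid in the frame of case between -0.056 and 0.056 m and y of bar_2_mid in the frame of case between -0.144 and 0.144 m and z of bar_2_mid in the frame of case between 0.015 and 0.085 m and x of bar_3_mid in the frame of case between -0.056 and 0.056 m and y of bar_3_mid in the frame of case between -0.144 and 0.144 m and z of bar_3_mid in the frame of case between 0.015 and 0.085 m and x of ball_1_center in the frame of case between -0.056 and 0.056 m and y of ball_1_center in the frame of case between -0.144 and 0.144 m and z of ball_1_center in the frame of case between 0.015 and 0.085 m and x of ball_2_center in the frame of case between -0.056 and 0.056 m and y of ball_2_center in the frame of case between -0.144 and 0.144 m and z of ball_2_center in the frame of case between 0.015 and 0.085 m and x of ball_3_center in the frame of case between -0.056 and 0.056 m and y of ball_3_center in the frame of case between -0.144 and 0.144 m and z of ball_3_center in the frame of case between 0.015 and 0.085 m and x of ball_4_center in the frame of case between -0.056 and 0.056 m and y of ball_4_center in the frame of case between -0.144 and 0.144 m and z of ball_4_center in the frame of case between 0.015 and 0.085 m and x of ball_5_center in the frame of case between -0.056 and 0.056 m and y of ball_5_center in the frame of case between -0.144 and 0.144 m and z of ball_5_center in the frame of case between 0.015 and 0.085 m), for 0.2 s.
3. the lid is shut on them (all of step 2 and value of joint lid below 0.05 rad), for 0.2 s.
4. with the lid shut and the lever still raised, the bail's bar is over the keeper, behind its horns (value of joint lid below 0.05 rad and value of joint lever below 0.9 rad and x of bail_mid in the frame of keeper between -0.004 and 0.012 m and z of bail_mid in the frame of keeper between -0.006 and 0.025 m), for 0.2 s.
At the end, for the whole second after the job is handed in: all soap bars and balls inside the case; lid below 0.05 rad; bail bar in the keeper (within 5 to 8 mm of its point front to back and in height); lever above 1.66 rad; cup at rest upright (7 degrees) on the coaster, axis within 30 mm of its centre (all of step 3 and value of joint lever above 1.66 rad and x of bail_mid in the frame of keeper between -0.006 and 0.008 m and z of bail_mid in the frame of keeper between -0.006 and 0.005 m and angle between cup_mid's own z axis and vertical below 0.12 rad and horizontal distance between cup_mid and coaster below 0.03 m and height (world z) of cup_mid below 0.056 m and linear speed of cup below 0.02 m/s); the robot touches nothing.
It fails at once if the snow globe is knocked over or moved more than 40 mm (angle between globe's own z axis and vertical above 0.5 rad or distance of globe from where it was at the start of the episode above 0.04 m).
It fails at once if the big candle jar is knocked over or moved more than 40 mm (angle between candle's own z axis and vertical above 0.5 rad or distance of candle from where it was at the start of the episode above 0.04 m).
It fails at once if the ribbon spool is knocked over or moved more than 40 mm (angle between spool's own z axis and vertical above 0.5 rad or distance of spool from where it was at the start of the episode above 0.04 m).
Of bar_1, bar_2, bar_3 only 1 to 3 are there at a start; the rules pass over those that are not, and their reading is None.
Of ball_4, ball_5 only 1 to 2 are there at a start; the rules pass over those that are not, and their reading is None.
At some moment in a run one of bar_1, bar_2, bar_3 may be knocked a few centimetres aside while the robot is not near it.
It also fails if it takes over 210 s, if anything falls off the work surface, if the arm or the gripper's body presses on something with over 40 N, if the wrist force passes 120 N, or if a joint passes its speed limit or range.

## Robot

A 7-joint arm with a two-finger parallel gripper is mounted at the origin on the work surface; the furniture and walls round the work are solid. World frame = base frame: x ahead of the robot, y to its left, z up, the work surface at z = 0. Lengths are in m, angles in rad, forces in N, time in s.
With the tool pointing down it reaches from about 0.425 to 0.875 m from the base axis. Payload 4.7 kg.
Tool frame: the origin (TCP) lies where the fingers leave the gripper's body, on its centre line; the fingertips stand 70 mm ahead of it and the grasp point (between the pads) lies 51 mm ahead of it; z points along the fingers, y is the line along which they close (so a half turn about z gives the same grasp; the last joint's range is limited). The gripper opens to 87 mm and grips with 3 to 60 N. Pads are 19 mm wide; open, the fingers measure 117 mm over their backs; the gripper's body (75 mm by 190 mm) begins 51 mm behind the grasp point.
Start: joints at [1.175, 0.321, -0.07, 1.45, 0.023, 1.371, -0.057], TCP at [0.259, -0.596, 0.292] pointing down, gripper open.
Joint ranges: [-2.86, 2.86], [-0.3, 2.09], [-1.38, 1.24], [0.06, 2.45], [-1.56, 4.7], [0.09, 2.05], [-2.69, 2.69]. Speed limits (rad/s): [2.57, 2.57, 3.14, 3.14, 3.14, 3.14, 3.14].

## Interface

Orientations are given as a rotation vector (axis times angle).
In Python, from bench import get_state, get_image, get_calibration, close_job gives the robot as it stands.
- The arm moves only by the tool send_rows, never from a script. Its argument "rows" is a list of rows, each an object of numbers: "hand": the finger opening in mm, from 0 to 87; "x", "y", "z": the shift along the world's x, y, z in mm; "roll": the turn about the world's z in degrees. A call has 1 to 10 rows; each row shifts and turns the commanded pose from where the row before left it; what a row does not reach is not made up. A row lasts 1/10 s, in which the tool goes at most 50 mm and 8.59 degrees, less where a joint would pass 70% of its speed; a pose out of reach is approached as far as the arm can. A call is refused whole if a number of a shift passes 50 or a number of a turn 8.59, either way. A call with a gripper value outside its range is refused whole. The fingers move at their own pace and stop on an object; "force" is the grip in N (left out, the last holds). Time passes only in rows, so rows that do not move let the fingers close. It gives the time, the measured TCP pose, the force, the opening and the grip force at its end, in the units of the state.
- get_state(): the state, without advancing time (a new reading comes with each control period).
- get_image(name): name is "scene" or "top"; returns the picture (420x560x3 uint8, blue, green, red); there is no depth.
- get_calibration(name): a dict with "mtx" (3x3 intrinsics, pixels), "D" ([k1, k2, p1, p2, k3] as OpenCV has them; the pictures are not rectified), "world_from_camera" (4x4, takes a point from camera to world coordinates). Camera axes: x right, y down, z forward; pixel columns grow to the right and rows downward; lengths in m; the calibration is good to about 2 mm. A picture is of the moment at which its call begins. get_calibration takes no time and is no camera call.
- close_job(): hands the job in; it is judged then, once.
The state is a dict: "time": time; "joint_positions": joint angles; "qd": joint speeds; "joint_torque": joint torques, N m; "position": TCP position; "tool_rot": TCP orientation; "ft_force": force on the tool from outside, world axes, zero at the start; "torque": the same for the moment, N m; "grip_width": opening from 0.0 (shut) to 1.0 (fully open); "grip_force": force on a finger pad.
Only numpy, scipy, OpenCV 4.12 (cv2) and the standard library are available. Lean on these libraries where they do the work, as an engineer would, in place of code of your own. Each camera call takes 0.05 s, during which the arm holds its last target. There are 200 camera calls.

## Working session

There is one attempt and no reset: what is moved stays moved. The work goes in short steps, Python scripts to look and compute and a tool call to move; the robot and the scene stay as the last step left them, time stands still between calls to the robot, and variables do not carry over. Pictures are saved under pics/ and viewed, at most 14 in all, crops included, and the job is handed in when it is done.

Besides the shell and the picture viewer there is one more tool, called as name([rows], argument=value, ...), one row to a line, values as JSON. send_rows: Moves the arm, as the interface text tells. Its arguments: {"type":"object","properties":{"rows":{"type":"array","items":{"type":"object","properties":{"hand":{"type":"number"},"x":{"type":"number"},"y":{"type":"number"},"z":{"type":"number"},"roll":{"type":"number"}}}},"force":{"type":"number"}},"required":["rows"]}

```bash
ls; mkdir -p pics; cat > h.py <<'E'
import numpy as np, cv2
from bench import get_state, get_image, get_calibration, close_job
def px2w(name,uv,z):
    c=get_calibration(name);K=np.array(c["mtx"],float);D=np.array(c["D"],float);T=np.array(c["world_from_camera"])
    p=cv2.undistortPoints(np.array(uv,float).reshape(-1,1,2),K,D).reshape(-1,2)
    d=np.c_[p,np.ones(len(p))]@T[:3,:3].T;o=T[:3,3]
    return o+d*((z-o[2])/d[:,2])[:,None]
def w2px(name,P):
    c=get_calibration(name);K=np.array(c["mtx"],float);D=np.array(c["D"],float);T=np.linalg.inv(np.array(c["world_from_camera"]))
    r,_=cv2.Rodrigues(T[:3,:3]);return cv2.projectPoints(np.array(P,float).reshape(-1,1,3),r,T[:3,3],K,D)[0].reshape(-1,2)
E
python3 - <<'E'
from h import *
for n in("scene","top"):
    cv2.imwrite(f"pics/{n}0.png",get_image(n)); c=get_calibration(n); print(n,np.round(c["world_from_camera"],3).tolist(),np.round(c["mtx"],0).tolist())
print(get_state())
E
```

```text
pics
scene [[-0.534, -0.471, 0.702, -0.405], [-0.845, 0.319, -0.429, 0.59], [-0.022, -0.822, -0.569, 0.871], [0.0, 0.0, 0.0, 1.0]] [[437.0, 0.0, 278.0], [0.0, 437.0, 214.0], [0.0, 0.0, 1.0]]
top [[-0.021, -0.998, 0.06, 0.508], [-1.0, 0.02, -0.01, 0.006], [0.008, -0.06, -0.998, 1.355], [0.0, 0.0, 0.0, 1.0]] [[420.0, 0.0, 277.0], [0.0, 420.0, 207.0], [0.0, 0.0, 1.0]]
{'time': 0.1, 'joint_positions': array([ 1.17511814,  0.3217622 , -0.07008006,  1.45158715,  0.02259817,
        1.37079908, -0.05689895]), 'qd': array([ 0.00101518, -0.00048782, -0.00014342, -0.00397426,  0.00069823,
       -0.00053751,  0.00010704]), 'joint_torque': array([-4.43778554e-04, -4.92571199e+01, -4.05694647e-01, -3.13398707e+01,
       -6.41146721e-02,  3.95422324e-02,  5.47267950e-05]), 'position': array([ 0.25876772, -0.59584668,  0.29124495]), 'tool_rot': array([-3.07419916e+00, -6.38874212e-01,  7.09649153e-04]), 'ft_force': array([-0.14594713, -0.44535857, -0.13615706]), 'torque': array([ 0.05558825, -0.03593277, -0.02430583]), 'grip_force': 0.0, 'grip_width': 0.9992585406425764}
```

View pics/scene0.png

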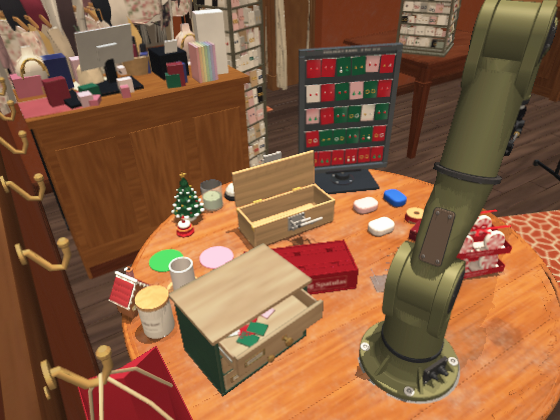

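View pics/top0.png

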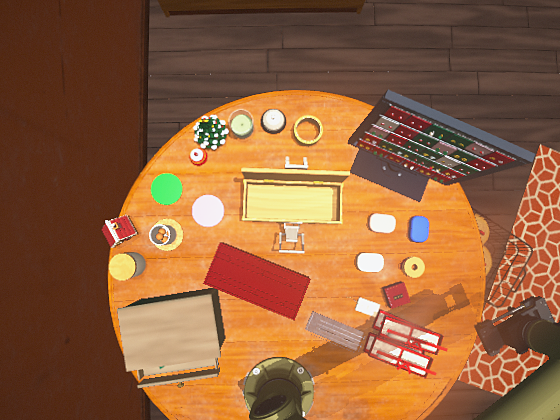

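The two pictures show the open case with its latch at top (290,237), the cup on a cork coaster at (163,235), and green and pink discs at (167,189) and (208,210). There are two white soap bars at (382,223) and (370,262), a blue look-alike at (419,229), the spool at (413,267) and the candle at (125,266).

For the coaster, the candidates are green, pink and tan (the one under the cup). Tan is cork, so that is the one meant. For the bars, the two white ones are meant and the blue is not.

```bash
python3 - <<'E'
from h import *
im=cv2.imread("pics/top0.png"); sc=cv2.imread("pics/scene0.png")
hsv=cv2.cvtColor(im,cv2.COLOR_BGR2HSV)
# white bars
m=cv2.inRange(hsv,(0,0,170),(180,60,255)); roi=np.zeros_like(m); roi[205:280,355:405]=255
for c in cv2.findContours(m&roi,0,2)[0]:
    if cv2.contourArea(c)>100:
        w=px2w("top",c.reshape(-1,2),0.018)[:,:2]*1000
        r=cv2.minAreaRect(w.astype(np.float32)); print("bar",np.round(r[0]),np.round(r[1]),round(r[2],1))
def P(l,uv,z,n="top"): print(l,np.round(px2w(n,uv,z)*1000).tolist())
P("coaster",[(167,235)],.004);P("cuprim",[(163,234)],.092)
P("case rim corners fl fr",[(243,221),(342,223)],.088)
P("latch",[(291,232),(290,248)],.09)
P("redbox corners z60",[(224,243),(310,276),(204,285),(300,318)],.06)
P("spool,candle",[(413,267)],.02); P("candle",[(123,266)],.1)
P("globe",[(198,156)],.05)
P("redbox top scene z60",[(352,243),(357,268),(275,249)],.06,"scene")
P("redbox bottom scene",[(357,288)],0,"scene")
a=cv2.resize(im[160:330,195:405],None,fx=3.6,fy=3.5,interpolation=2); cv2.imwrite("pics/a.png",a)
b=np.hstack([cv2.resize(sc[140:260,220:345],(400,384),interpolation=2),cv2.resize(im[180:285,115:224],(400,384),interpolation=2)]);cv2.imwrite("pics/b.png",b)
E
```

```text
bar [ 406. -300.] [84. 57.] 88.5
bar [ 530. -344.] [82. 57.] 81.6
coaster [[505.0, 348.0, 4.0]]
cuprim [[509.0, 338.0, 92.0]]
case rim corners fl fr [[543.0, 96.0, 88.0], [531.0, -203.0, 88.0]]
latch [[507.0, -48.0, 90.0], [459.0, -43.0, 90.0]]
redbox corners z60 [[478.0, 158.0, 60.0], [371.0, -104.0, 60.0], [350.0, 221.0, 60.0], [244.0, -71.0, 60.0]]
spool,candle [[387.0, -438.0, 20.0]]
candle [[415.0, 458.0, 100.0]]
globe [[751.0, 237.0, 50.0]]
redbox top scene z60 [[345.0, -121.0, 60.0], [253.0, -61.0, 60.0], [448.0, 83.0, 60.0]]
redbox bottom scene [[238.0, -54.0, 0.0]]
```

View pics/a.png

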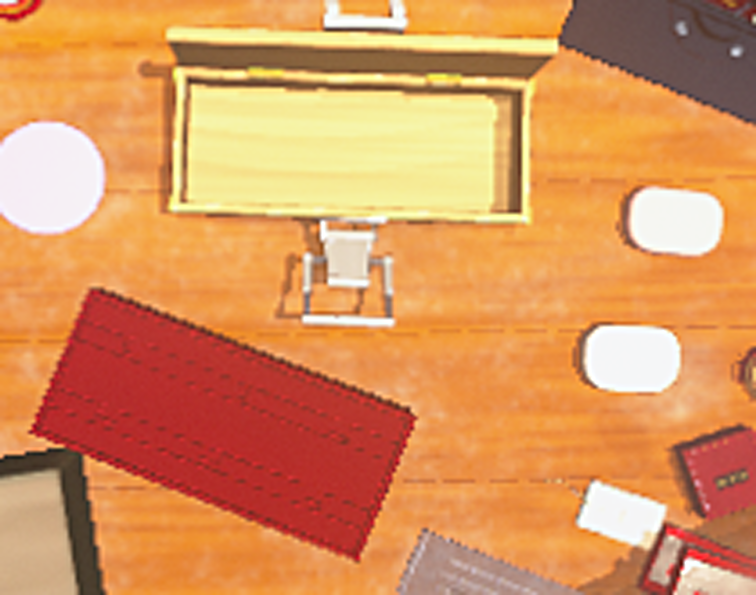

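View pics/b.png

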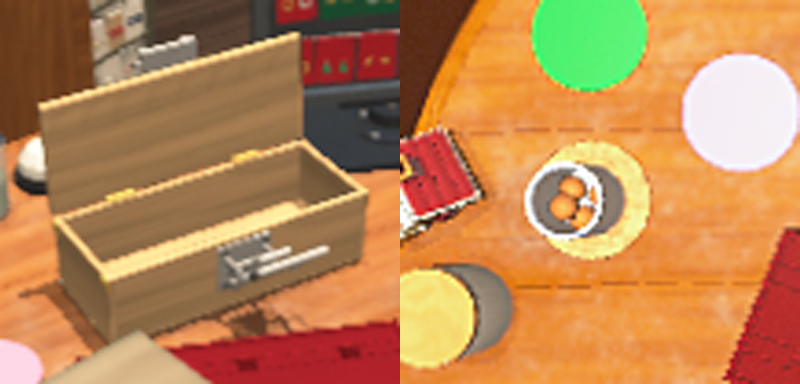

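Crops confirm it: the white cup with its balls stands on the tan cork coaster, next to the green and pink discs. Both bars on the right are plain white. I'll start moving and refine on the way.

send_rows([
  {"x":30,"y":38,"roll":6.6,"hand":87},
  {"x":30,"y":38,"roll":7.5},
  {"x":30,"y":38,"roll":7.5},
  {"x":30,"y":38,"roll":7.5},
  {"x":30,"y":38,"roll":7.5},
  {"x":30,"y":38,"roll":7.5},
  {"x":30,"y":38,"roll":7.5},
  {"x":30,"y":38,"roll":7.5},
  {"x":30,"y":38,"roll":7.5},
  {"x":30,"y":38},
])

```text
schema error: expected keys hand, x, y, z, roll
```

```bash
python3 - <<'E'
from h import *
def P(l,uv,z,n="top"): print(l,np.round(px2w(n,uv,z)*1000).tolist())
P("cup",[(159.7,234)],.092);P("coaster",[(168.4,234.7)],.004)
P("case fl fr bl br",[(242.2,220.6),(342.2,223.1),(243.6,179.4),(342.2,185.7)],.088)
# case corners in scene (crop b scaling 3.2)
P("scene rim fl fr bl br",[(220+105/3.2,140+272/3.2),(220+368/3.2,140+191/3.2),(220+57/3.2,140+222/3.2),(220+307/3.2,140+142/3.2)],.088,"scene")
P("lid top edge top view z208",[(242,168.5),(349,173)],.21)
P("house",[(137,232)],.06); P("bailbar",[(279.4,252),(304,252)],.112); 
P("bailbar scene",[(220+245/3.2,140+262/3.2),(220+328/3.2,140+250/3.2)],.112,"scene")
print(get_state()["position"],get_state()["tool_rot"],get_state()["joint_positions"])
E
```

```text
cup [[509.0, 348.0, 92.0]]
coaster [[506.0, 343.0, 4.0]]
case fl fr bl br [[545.0, 99.0, 88.0], [531.0, -203.0, 88.0], [669.0, 92.0, 88.0], [644.0, -207.0, 88.0]]
scene rim fl fr bl br [[554.0, 96.0, 88.0], [525.0, -199.0, 88.0], [655.0, 93.0, 88.0], [639.0, -205.0, 88.0]]
lid top edge top view z208 [[684.0, 88.0, 210.0], [666.0, -206.0, 210.0]]
house [[516.0, 427.0, 60.0]]
bailbar [[449.0, -11.0, 112.0], [448.0, -84.0, 112.0]]
bailbar scene [[465.0, -5.0, 112.0], [437.0, -80.0, 112.0]]
[ 0.25876772 -0.59584668  0.29124495] [-3.07419916e+00 -6.38874212e-01  7.09649153e-04] [ 1.17511814  0.3217622  -0.07008006  1.45158715  0.02259817  1.37079908
 -0.05689895]
```

send_rows([
  {"hand":87,"x":30,"y":38,"z":0,"roll":6.6},
  {"hand":87,"x":30,"y":38,"z":0,"roll":7.5},
  {"hand":87,"x":30,"y":38,"z":0,"roll":7.5},
  {"hand":87,"x":30,"y":38,"z":0,"roll":7.5},
  {"hand":87,"x":30,"y":38,"z":0,"roll":7.5},
  {"hand":87,"x":30,"y":38,"z":0,"roll":7.5},
  {"hand":87,"x":30,"y":38,"z":0,"roll":7.5},
  {"hand":87,"x":30,"y":38,"z":0,"roll":7.5},
  {"hand":87,"x":30,"y":38,"z":0,"roll":7.5},
  {"hand":87,"x":30,"y":38,"z":0,"roll":0},
])

```text
time: 1.1
position: [0.5596, -0.2146, 0.292]
tool_rot: [-2.217, -2.226, 0.0]
ft_force: [0.5, -0.6, -0.0]
grip_width: 0.998
grip_force: 0.0
```

send_rows([
  {"hand":87,"x":0,"y":50,"z":0,"roll":0},
  {"hand":87,"x":0,"y":50,"z":0,"roll":0},
  {"hand":87,"x":0,"y":50,"z":0,"roll":0},
  {"hand":87,"x":0,"y":50,"z":0,"roll":0},
  {"hand":87,"x":0,"y":50,"z":0,"roll":0},
  {"hand":87,"x":0,"y":50,"z":0,"roll":0},
  {"hand":87,"x":0,"y":50,"z":0,"roll":0},
  {"hand":87,"x":-20,"y":45,"z":0,"roll":0},
  {"hand":87,"x":-20,"y":45,"z":0,"roll":0},
  {"hand":87,"x":-10,"y":35,"z":0,"roll":0},
])

```text
time: 2.1
position: [0.5064, 0.2621, 0.2922]
tool_rot: [-2.216, -2.226, 0.001]
ft_force: [0.4, 0.1, -0.1]
grip_width: 0.999
grip_force: 0.0
```

```bash
python3 - <<'E'
from h import *
print(get_state())
t=get_image("top");s=get_image("scene")
cv2.imwrite("pics/t1.png",t);cv2.imwrite("pics/s1.png",s)
cv2.imwrite("pics/c1.png",np.hstack([cv2.resize(s[215:345,115:245],(400,400)),cv2.resize(t[180:290,110:220],(400,400))]))
E
```

```text
{'time': 2.1, 'joint_positions': array([ 0.16046309,  0.22827512, -0.78761479,  1.63193185,  0.16436247,
        1.3505642 , -0.64547749]), 'qd': array([-0.52683422,  0.20215542, -0.16936359, -0.16062297,  0.19485237,
        0.03668542, -0.72912112]), 'joint_torque': array([  2.86141455, -36.29874229,  -4.41796392, -29.72245216,
        -0.33151858,   0.10362177,   0.69270859]), 'position': array([0.50643099, 0.26212672, 0.29217044]), 'tool_rot': array([-2.21552895e+00, -2.22624233e+00,  5.13011072e-04]), 'ft_force': array([ 0.38405271,  0.12060489, -0.11396274]), 'torque': array([-0.04118009, -0.15437182,  0.02349454]), 'grip_force': 0.0, 'grip_width': 0.9985160084770481}
```

View pics/c1.png

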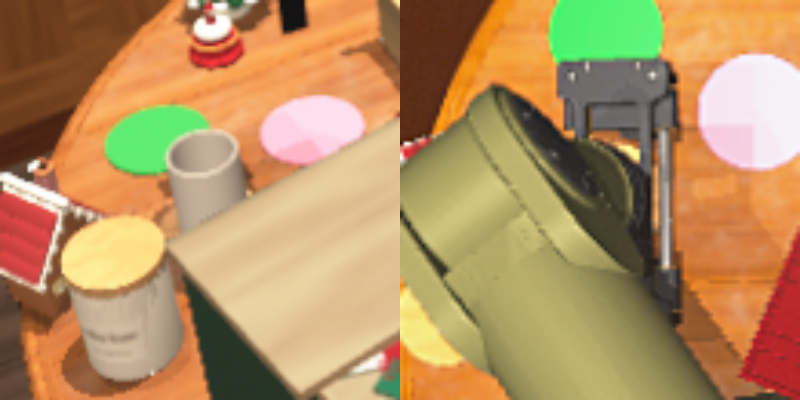

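The cup rim stands clear in the scene view at crop (204,155), which is pixel (181,265).

send_rows([
  {"hand":87,"x":0,"y":0,"z":0,"roll":0},
  {"hand":87,"x":0,"y":0,"z":0,"roll":0},
])

```text
time: 2.4
position: [0.5097, 0.2571, 0.2918]
tool_rot: [2.222, 2.22, -0.002]
ft_force: [-0.8, -0.3, -0.2]
grip_width: 1.001
grip_force: 0.0
```

```bash
python3 - <<'E'
from h import *
print(px2w("scene",[(181.3,265.4)],.092))
t=cv2.imread("pics/top0.png");h=cv2.cvtColor(t,cv2.COLOR_BGR2HSV)
print(h[225:245:2,146:176:2,2])
E
```

```text
[[0.49619399 0.34939896 0.092     ]]
[[243 242 241 237 255 255 237 241 255 255 157 164 227 252 246]
 [235 233 235 254 208 119 122 114 230 255 255 119 125 175 255]
 [235 234 240 219 127 137 111 237 237 165 255 255 133 133 162]
 [233 228 255 123 140 136 187 254 249 231 255 253 125 140 130]
 [235 234 233 132 139 131 200 195 228 196 229 251  95 141 138]
 [229 228 233 136 137 221 251 247 190 255 255 240 119 139 136]
 [226 224 248 129 136 242 250 251 211 246 219 192 123 140 132]
 [229 226 255 147 137 128 237 218  94 250 244 255 133 136 155]
 [231 228 226 255 126 130 128 132 249 249 255 142 134 127 255]
 [235 234 234 237 255 177 102 102 124 255 130 113 118 255 246]]
```

send_rows([
  {"hand":87,"x":-3,"y":30,"z":0,"roll":0},
  {"hand":87,"x":-3,"y":30,"z":0,"roll":0},
  {"hand":87,"x":0,"y":30,"z":-30,"roll":0},
  {"hand":87,"x":0,"y":0,"z":-40,"roll":0},
  {"hand":87,"x":0,"y":0,"z":-30,"roll":0},
  {"hand":87,"x":0,"y":0,"z":0,"roll":0},
  {"hand":87,"x":0,"y":0,"z":0,"roll":0},
])

```text
time: 3.1
position: [0.504, 0.3474, 0.1925]
tool_rot: [2.223, 2.22, -0.001]
ft_force: [0.4, 0.6, -0.4]
grip_width: 1.003
grip_force: 0.0
```

```bash
python3 - <<'E'
from h import *
print(get_state()["position"])
t=get_image("top");s=get_image("scene")
cv2.imwrite("pics/c2.png",np.hstack([cv2.resize(s[175:305,115:245],(400,400)),cv2.resize(t[180:290,110:220],(400,400))]))
E
```

```text
[0.50398659 0.34741118 0.19245289]
```

View pics/c2.png

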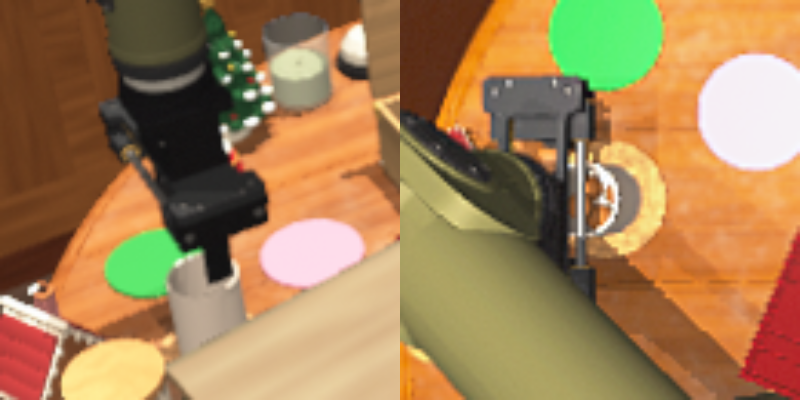

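The gripper hangs over the cup, whose rim is at crop (205,285) in the scene view. One finger shows at (217,262).

```bash
python3 - <<'E'
from h import *
q=lambda n,P: np.round((w2px(n,P)-([115,175] if n=="scene" else [110,180]))*400/(130 if n=="scene" else 110))
for n in("scene","top"):
  for x in (.496,.504,.510):
    th=np.linspace(0,2*np.pi,5)[:4]
    print(n,x,q(n,[(x+.032*np.cos(a),.347+.032*np.sin(a),.092) for a in th]).tolist())
  print("tips",q(n,[(.504+.0435,.347,.1225),(.504-.0435,.347,.1225),(.504+.0585,.347,.1225),(.504-.0585,.347,.1225)]).tolist())
E
```

```text
scene 0.496 [[193.0, 257.0], [172.0, 291.0], [221.0, 298.0], [241.0, 264.0]]
scene 0.504 [[190.0, 253.0], [169.0, 286.0], [217.0, 293.0], [237.0, 259.0]]
scene 0.51 [[187.0, 249.0], [166.0, 282.0], [215.0, 289.0], [234.0, 255.0]]
tips [[180.0, 219.0], [217.0, 273.0], [173.0, 211.0], [224.0, 283.0]]
top 0.496 [[181.0, 173.0], [144.0, 213.0], [182.0, 251.0], [220.0, 211.0]]
top 0.504 [[181.0, 164.0], [143.0, 203.0], [182.0, 241.0], [220.0, 202.0]]
top 0.51 [[181.0, 156.0], [143.0, 196.0], [182.0, 234.0], [220.0, 194.0]]
tips [[171.0, 149.0], [172.0, 257.0], [171.0, 130.0], [172.0, 275.0]]
```

send_rows([
  {"hand":87,"x":0,"y":0,"z":-30,"roll":0},
  {"hand":87,"x":0,"y":0,"z":-30,"roll":0},
  {"hand":87,"x":0,"y":0,"z":-30,"roll":0},
  {"hand":87,"x":0,"y":0,"z":-2,"roll":0},
  {"hand":55,"x":0,"y":0,"z":0,"roll":0},
  {"hand":55,"x":0,"y":0,"z":0,"roll":0},
  {"hand":55,"x":0,"y":0,"z":0,"roll":0},
  {"hand":55,"x":0,"y":0,"z":0,"roll":0},
  {"hand":55,"x":0,"y":0,"z":0,"roll":0},
  {"hand":55,"x":0,"y":0,"z":0,"roll":0},
], force=12)

```text
time: 4.2
position: [0.5046, 0.3493, 0.1022]
tool_rot: [2.219, 2.221, 0.006]
ft_force: [2.0, -0.4, 6.3]
grip_width: 0.719
grip_force: 12.0
```

send_rows([
  {"hand":55,"x":0,"y":0,"z":20,"roll":0},
  {"hand":55,"x":0,"y":0,"z":40,"roll":0},
  {"hand":55,"x":0,"y":0,"z":40,"roll":0},
  {"hand":55,"x":0,"y":0,"z":0,"roll":0},
])

```text
time: 4.6
position: [0.5046, 0.3512, 0.206]
tool_rot: [2.218, 2.222, 0.014]
ft_force: [0.4, 0.7, -1.4]
grip_width: 0.717
grip_force: 11.9
```

send_rows([
  {"hand":55,"x":2,"y":-25,"z":10,"roll":-4.6},
  {"hand":55,"x":2,"y":-25,"z":10,"roll":-4.6},
  {"hand":55,"x":2,"y":-25,"z":10,"roll":-4.6},
  {"hand":55,"x":2,"y":-25,"z":10,"roll":-4.6},
  {"hand":55,"x":2,"y":-25,"z":0,"roll":-4.6},
  {"hand":55,"x":2,"y":-25,"z":0,"roll":-4.6},
  {"hand":55,"x":2,"y":-25,"z":0,"roll":-4.6},
  {"hand":55,"x":2,"y":-25,"z":0,"roll":-4.6},
  {"hand":55,"x":2,"y":-25,"z":0,"roll":-4.6},
  {"hand":55,"x":2,"y":-25,"z":0,"roll":-4.6},
])

```text
time: 5.6
position: [0.5227, 0.0971, 0.2398]
tool_rot: [-2.915, -1.171, 0.001]
ft_force: [-0.6, 0.4, -1.9]
grip_width: 0.716
grip_force: 11.9
```

send_rows([
  {"hand":55,"x":3,"y":-25,"z":0,"roll":-4.6},
  {"hand":55,"x":3,"y":-25,"z":0,"roll":-4.6},
  {"hand":55,"x":3,"y":-25,"z":0,"roll":-4.6},
  {"hand":55,"x":3,"y":-25,"z":0,"roll":-4.6},
  {"hand":55,"x":3,"y":-25,"z":0,"roll":-4.6},
  {"hand":55,"x":3,"y":-25,"z":0,"roll":-4.6},
  {"hand":55,"x":3,"y":-25,"z":0,"roll":-4.6},
  {"hand":55,"x":3,"y":-25,"z":0,"roll":-4.6},
  {"hand":55,"x":2,"y":-25,"z":0,"roll":-4.6},
  {"hand":55,"x":0,"y":-25,"z":0,"roll":-4.6},
])

```text
time: 6.6
position: [0.549, -0.1534, 0.2401]
tool_rot: [-3.141, 0.063, 0.0]
ft_force: [0.6, 0.4, -1.9]
grip_width: 0.717
grip_force: 11.9
```

send_rows([
  {"hand":55,"x":0,"y":0,"z":-10,"roll":0},
  {"hand":55,"x":0,"y":0,"z":0,"roll":0},
])

```text
time: 6.8
position: [0.5479, -0.1523, 0.2286]
tool_rot: [-3.14, 0.057, 0.005]
ft_force: [0.6, 1.4, -2.9]
grip_width: 0.721
grip_force: 11.9
```

```bash
python3 - <<'E'
from h import *
s=get_state();print(s["position"],s["tool_rot"],s["grip_width"],s["joint_positions"])
t=get_image("top");s=get_image("scene")
cv2.imwrite("pics/t3.png",t);cv2.imwrite("pics/s3.png",s)
cv2.imwrite("pics/c3.png",np.hstack([cv2.resize(s[130:260,220:350],(400,400)),cv2.resize(t[150:280,230:360],(400,400))]))
E
```

```text
[ 0.54789021 -0.1522551   0.22856186] [-3.13983542  0.05720974  0.00467075] 0.7205497229428589 [ 0.53194922  0.21060659 -0.34779124  1.72905359  0.07524302  1.21827331
 -1.44222316]
```

View pics/c3.png

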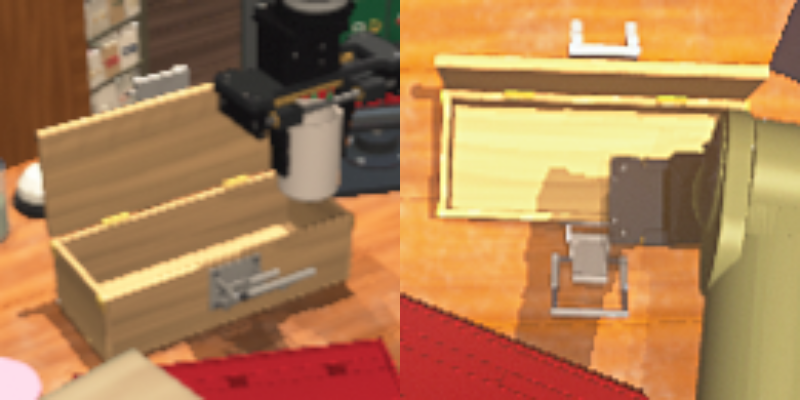

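send_rows([
  {"hand":55,"x":6,"y":0,"z":-20,"roll":0},
  {"hand":55,"x":5,"y":0,"z":-18,"roll":0},
  {"hand":55,"x":5,"y":0,"z":-5,"roll":0},
  {"hand":55,"x":5,"y":0,"z":-5,"roll":0},
  {"hand":55,"x":5,"y":0,"z":-4,"roll":0},
  {"hand":55,"x":4,"y":0,"z":-5,"roll":0},
  {"hand":55,"x":3,"y":0,"z":-5,"roll":0},
  {"hand":55,"x":3,"y":0,"z":-6,"roll":0},
  {"hand":55,"x":0,"y":0,"z":0,"roll":0},
])

```text
time: 7.8
position: [0.5879, -0.1511, 0.1635]
tool_rot: [3.141, -0.052, 0.011]
ft_force: [4.9, 0.4, 1.6]
grip_width: 0.717
grip_force: 12.0
```

```bash
python3 - <<'E'
from h import *
s=get_state();print(s["position"],s["ft_force"],s["grip_width"])
s=get_image("scene");cv2.imwrite("pics/s4.png",s)
cv2.imwrite("pics/c4.png",cv2.resize(s[130:260,250:380],(400,400)))
E
```

```text
[ 0.58794334 -0.15109911  0.16351142] [4.87624703 0.44389311 1.63918496] 0.7170766384841227
```

View pics/c4.png

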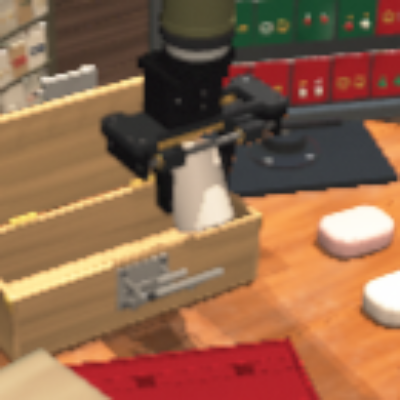

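send_rows([
  {"hand":55,"x":1,"y":0,"z":-6,"roll":0},
  {"hand":55,"x":0,"y":0,"z":-6,"roll":0},
  {"hand":55,"x":0,"y":0,"z":-6,"roll":0},
  {"hand":55,"x":0,"y":0,"z":-6,"roll":0},
  {"hand":55,"x":-1,"y":0,"z":-7,"roll":0},
  {"hand":55,"x":-1,"y":0,"z":-7,"roll":0},
  {"hand":55,"x":0,"y":0,"z":0,"roll":0},
])

```text
time: 8.55
position: [0.5841, -0.1511, 0.123]
tool_rot: [-3.141, 0.053, -0.001]
ft_force: [3.8, -0.5, -3.2]
grip_width: 0.715
grip_force: 12.0
```

```bash
python3 - <<'E'
from h import *
s=get_state();print(s["position"],s["ft_force"],s["grip_width"])
s=get_image("scene");cv2.imwrite("pics/s5.png",s)
cv2.imwrite("pics/c5.png",cv2.resize(s[130:260,250:380],(400,400)))
E
```

```text
[ 0.58405429 -0.15114845  0.1230242 ] [ 3.75266992 -0.47214532 -3.20520924] 0.7152022890409614
```

View pics/c5.png

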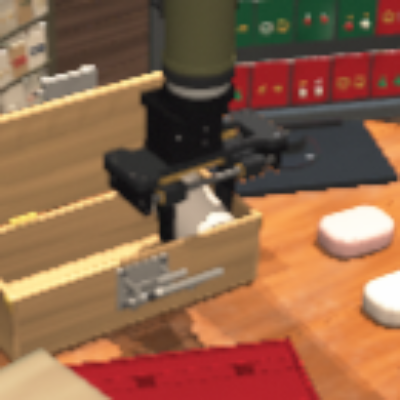

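The cup now lies at about 80–90° over the front wall. I'll keep tipping.

send_rows([
  {"hand":55,"x":-3,"y":0,"z":-6,"roll":0},
  {"hand":55,"x":-3,"y":0,"z":-6,"roll":0},
  {"hand":55,"x":-4,"y":0,"z":-5,"roll":0},
  {"hand":55,"x":-4,"y":0,"z":-3,"roll":0},
  {"hand":55,"x":-4,"y":0,"z":0,"roll":0},
  {"hand":55,"x":0,"y":0,"z":0,"roll":0},
])

```text
time: 9.2
position: [0.5752, -0.1497, 0.1085]
tool_rot: [3.14, -0.048, 0.037]
ft_force: [22.4, 2.8, -2.2]
grip_width: 0.719
grip_force: 25.1
```

send_rows([
  {"hand":55,"x":10,"y":0,"z":15,"roll":0},
  {"hand":55,"x":5,"y":0,"z":40,"roll":0},
  {"hand":55,"x":0,"y":0,"z":40,"roll":0},
  {"hand":55,"x":0,"y":0,"z":40,"roll":0},
  {"hand":55,"x":0,"y":0,"z":0,"roll":0},
])

```text
time: 9.7
position: [0.5824, -0.152, 0.2445]
tool_rot: [3.138, -0.053, 0.011]
ft_force: [0.5, -0.6, -2.3]
grip_width: 0.714
grip_force: 12.0
```

```bash
python3 - <<'E'
from h import *
s=get_state();print(s["position"],s["ft_force"],s["grip_width"])
s=get_image("scene");t=get_image("top");cv2.imwrite("pics/s6.png",s);cv2.imwrite("pics/t6.png",t)
cv2.imwrite("pics/c6.png",np.hstack([cv2.resize(s[100:260,220:380],(400,400)),cv2.resize(t[150:280,230:360],(400,400))]))
E
```

```text
[ 0.58240484 -0.15198427  0.24452699] [ 0.52557398 -0.5892966  -2.26435473] 0.7141141804224508
```

View pics/c6.png

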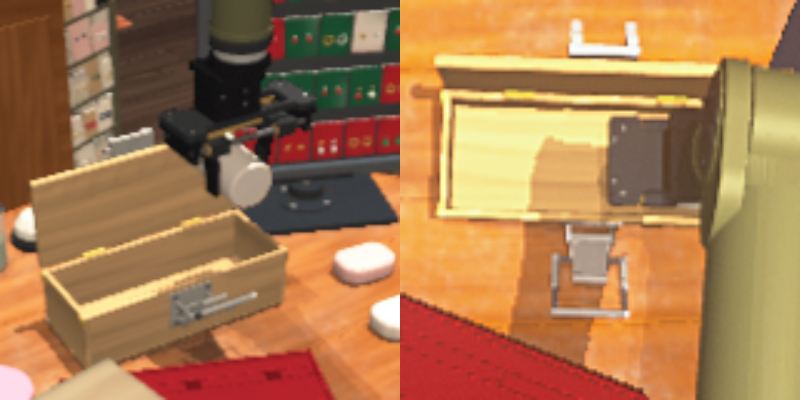

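The cup hangs near horizontal with its bottom disc facing the camera at crop (245,180), and the case's right end is hidden. I'll shift along the case to see it.

send_rows([
  {"hand":55,"x":2,"y":35,"z":0,"roll":0},
  {"hand":55,"x":2,"y":35,"z":0,"roll":0},
  {"hand":55,"x":2,"y":35,"z":0,"roll":0},
  {"hand":55,"x":0,"y":35,"z":0,"roll":0},
  {"hand":55,"x":0,"y":0,"z":0,"roll":0},
])

```text
time: 10.3
position: [0.5846, -0.004, 0.2364]
tool_rot: [-3.137, 0.038, 0.01]
ft_force: [0.2, 1.2, -2.1]
grip_width: 0.717
grip_force: 12.0
```

```bash
python3 - <<'E'
from h import *
S=[];
for k in range(6): S.append(get_state()["ft_force"]); s=get_image("scene")
print(np.mean(S,0),get_state()["position"]);t=get_image("top");cv2.imwrite("pics/s7.png",s);cv2.imwrite("pics/t7.png",t)
cv2.imwrite("pics/c7.png",np.hstack([cv2.resize(s[100:260,220:380],(400,400)),cv2.resize(t[150:280,230:360],(400,400))]))
E
```

```text
[ 0.1723315  -0.11298183 -2.31439908] [ 0.58640019 -0.01312696  0.23816475]
```

View pics/c7.png

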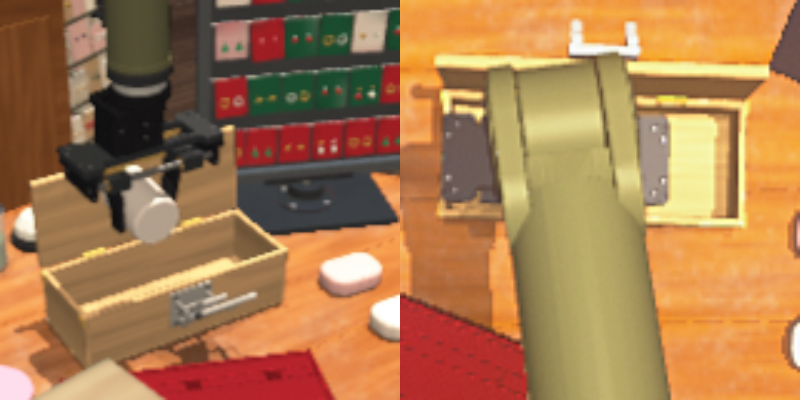

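```bash
python3 - <<'E'
from h import *
P=np.array([.5864,-.0131,.187])
for a in (60,70,80,90,100,110):
    th=np.radians(a); q=w2px("scene",[P+.047*np.array([-np.sin(th),0.03,-np.cos(th)]),P]); print(a,np.round((q-[220,100])*2.5).tolist())
E
```

```text
60 [[159.0, 236.0], [141.0, 205.0]]
70 [[160.0, 233.0], [141.0, 205.0]]
80 [[161.0, 228.0], [141.0, 205.0]]
90 [[161.0, 222.0], [141.0, 205.0]]
100 [[161.0, 216.0], [141.0, 205.0]]
110 [[160.0, 210.0], [141.0, 205.0]]
```

The visible parts of the case are empty and the cup is only about 92° over, so the balls are probably still in it. I'll tip it further here, with the bottom pushed against the wall and kept higher above the floor.

send_rows([
  {"hand":55,"x":12,"y":0,"z":-40,"roll":0},
  {"hand":55,"x":0,"y":0,"z":-40,"roll":0},
  {"hand":55,"x":0,"y":0,"z":-40,"roll":0},
  {"hand":55,"x":-3,"y":0,"z":0,"roll":0},
  {"hand":55,"x":-3,"y":0,"z":0,"roll":0},
  {"hand":55,"x":-2,"y":0,"z":0,"roll":0},
  {"hand":55,"x":-2,"y":0,"z":0,"roll":0},
  {"hand":55,"x":0,"y":0,"z":0,"roll":0},
])

```text
time: 11.45
position: [0.5898, -0.0113, 0.1213]
tool_rot: [3.141, -0.053, 0.005]
ft_force: [0.4, 0.2, -1.3]
grip_width: 0.713
grip_force: 12.0
```

send_rows([
  {"hand":55,"x":-2,"y":0,"z":-2,"roll":0},
  {"hand":55,"x":-2,"y":0,"z":-2,"roll":0},
  {"hand":55,"x":-2,"y":0,"z":0,"roll":0},
  {"hand":55,"x":-2,"y":0,"z":0,"roll":0},
])

```text
time: 11.85
position: [0.5839, -0.0114, 0.116]
tool_rot: [-3.141, 0.053, -0.013]
ft_force: [10.0, -0.9, -7.4]
grip_width: 0.716
grip_force: 12.0
```

send_rows([
  {"hand":55,"x":-2,"y":0,"z":0,"roll":0},
  {"hand":55,"x":-1,"y":0,"z":0,"roll":0},
  {"hand":55,"x":-1,"y":0,"z":0,"roll":0},
])

```text
time: 12.15
position: [0.5809, -0.0119, 0.1162]
tool_rot: [-3.141, 0.054, -0.016]
ft_force: [12.3, -0.8, -9.2]
grip_width: 0.716
grip_force: 12.0
```

send_rows([
  {"hand":55,"x":-2,"y":0,"z":0,"roll":0},
  {"hand":55,"x":4,"y":0,"z":2,"roll":0},
  {"hand":55,"x":5,"y":0,"z":30,"roll":0},
  {"hand":55,"x":5,"y":0,"z":40,"roll":0},
  {"hand":55,"x":0,"y":0,"z":50,"roll":0},
  {"hand":55,"x":0,"y":0,"z":0,"roll":0},
])

```text
time: 12.75
position: [0.5926, -0.0106, 0.245]
tool_rot: [3.141, -0.052, 0.02]
ft_force: [2.5, -0.5, -1.0]
grip_width: 0.715
grip_force: 12.0
```

```bash
python3 - <<'E'
from h import *
S=[];
for k in range(6): S.append(get_state()["ft_force"]); s=get_image("scene")
print(np.mean(S,0),get_state()["position"]);t=get_image("top");cv2.imwrite("pics/s8.png",s);cv2.imwrite("pics/t8.png",t)
cv2.imwrite("pics/c8.png",np.hstack([cv2.resize(s[100:260,220:380],(400,400)),cv2.resize(t[150:280,230:360],(400,400))]))
E
```

```text
[ 0.25148422  0.30434108 -2.57349056] [ 0.58770803 -0.01133488  0.23509406]
```

View pics/c8.png

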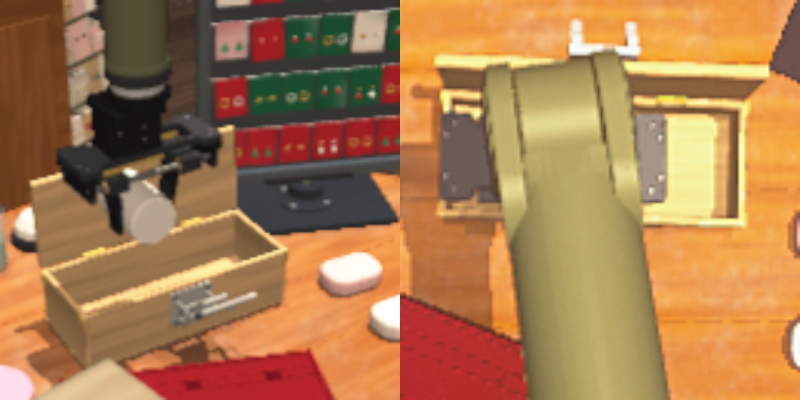

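The cup is tipped about as far as before and no ball shows in the open parts of the case. I'll check ball colours and weight numerically from here.

```bash
python3 - <<'E'
from h import *
t0=cv2.imread("pics/top0.png");h=cv2.cvtColor(t0,cv2.COLOR_BGR2HSV)
print("ball hsv",h[230:240:2,154:166:2].reshape(-1,3)[::3].tolist())
print("floor",h[205,260:330:15].tolist(),"table",h[235,350].tolist())
for n in ("top0","t3","t6","t7","t8"):
    im=cv2.imread(f"pics/{n}.png");h=cv2.cvtColor(im,cv2.COLOR_BGR2HSV)
    m=cv2.inRange(h,(8,130,150),(17,255,255)); m2=np.zeros_like(m); m2[184:220,246:338]=m[184:220,246:338]
    k,l,s,c=cv2.connectedComponentsWithStats(m2); print(n,[(s[i,4],np.round(c[i]).tolist()) for i in range(1,k) if s[i,4]>5])
S=[]
for k in range(20): S.append(get_state()["ft_force"][2]); get_image("top")
print(np.mean(S),np.std(S),get_state()["time"])
# darkness/brightness of disc: sizes in scene
for n in ("s7","s8"):
    s=cv2.imread(f"pics/{n}.png")[165:205,255:300]; g=cv2.cvtColor(s,cv2.COLOR_BGR2HSV)
    m=cv2.inRange(g,(0,0,130),(180,70,255)); k,l,st,c=cv2.connectedComponentsWithStats(m); i=1+np.argmax(st[1:,4]); print(n,st[i],c[i], s[23,25].tolist(), s[22:24,20:30,2].tolist())
E
```

```text
ball hsv [[12, 54, 137], [16, 170, 253], [13, 53, 140], [14, 176, 240], [13, 47, 141], [14, 171, 236], [16, 39, 137], [18, 165, 249], [12, 46, 139], [15, 175, 250]]
floor [[27, 93, 246], [27, 96, 246], [28, 91, 246], [29, 80, 246], [29, 78, 246]] table [15, 171, 241]
top0 [(np.int32(18), [247.0, 190.0]), (np.int32(10), [278.0, 185.0]), (np.int32(7), [310.0, 186.0]), (np.int32(109), [335.0, 204.0]), (np.int32(10), [246.0, 212.0])]
t3 [(np.int32(18), [247.0, 190.0]), (np.int32(10), [278.0, 185.0]), (np.int32(7), [310.0, 186.0]), (np.int32(6), [332.0, 187.0]), (np.int32(235), [286.0, 213.0]), (np.int32(10), [246.0, 212.0])]
t6 [(np.int32(18), [247.0, 190.0]), (np.int32(10), [278.0, 185.0]), (np.int32(9), [323.0, 184.0]), (np.int32(15), [311.0, 187.0]), (np.int32(514), [288.0, 210.0]), (np.int32(10), [246.0, 212.0])]
t7 [(np.int32(7), [322.0, 184.0]), (np.int32(8), [310.0, 186.0]), (np.int32(111), [334.0, 204.0]), (np.int32(64), [254.0, 217.0])]
t8 [(np.int32(6), [322.0, 184.0]), (np.int32(113), [334.0, 204.0]), (np.int32(69), [254.0, 217.0])]
-2.0767976844406038 0.46705519095793335 14.1
s7 [ 14   6  22  26 418] [24.36363636 18.92822967] [140, 159, 178] [[195, 185, 179, 179, 179, 177, 178, 177, 177, 178], [191, 180, 179, 178, 178, 178, 178, 177, 177, 178]]
s8 [ 13   7  22  25 394] [23.31979695 19.59137056] [144, 164, 183] [[184, 183, 183, 183, 182, 183, 182, 183, 183, 183], [184, 183, 183, 183, 182, 183, 182, 182, 183, 183]]
```

send_rows([
  {"hand":55,"x":-4,"y":-35,"z":0,"roll":0},
  {"hand":55,"x":-4,"y":-35,"z":0,"roll":0},
  {"hand":55,"x":0,"y":-35,"z":0,"roll":0},
  {"hand":55,"x":0,"y":-35,"z":0,"roll":0},
  {"hand":55,"x":0,"y":0,"z":0,"roll":0},
])

```text
time: 14.6
position: [0.5799, -0.159, 0.237]
tool_rot: [3.137, -0.068, -0.001]
ft_force: [-0.0, -1.2, -2.0]
grip_width: 0.714
grip_force: 11.9
```

```bash
python3 - <<'E'
from h import *
t=get_image("top");s=get_image("scene");cv2.imwrite("pics/t9.png",t);cv2.imwrite("pics/s9.png",s)
for n in ("t6","t9"):
    im=cv2.imread(f"pics/{n}.png");h=cv2.cvtColor(im,cv2.COLOR_BGR2HSV)
    m=cv2.inRange(h,(8,130,190),(18,255,255)); m2=np.zeros_like(m); m2[184:220,246:338]=m[184:220,246:338]
    k,l,st,c=cv2.connectedComponentsWithStats(m2); print(n,[(st[i].tolist(),np.round(c[i]).tolist()) for i in range(1,k) if st[i,4]>5])
h=cv2.cvtColor(t,cv2.COLOR_BGR2HSV)
for r in range(186,220,4): print(r,[tuple(h[r,c].tolist()) for c in range(250,322,8)])
# background difference with t6 and top0
for n in("t6","top0"):
    d=cv2.absdiff(t,cv2.imread(f"pics/{n}.png")).max(2)[184:220,246:315]; print(n,(d>50).sum(), np.argwhere(d>50).mean(0)+[184,246] if (d>50).any() else "")
E
```

```text
t6 [([307, 187, 10, 2, 12], [312.0, 188.0]), ([247, 188, 1, 10, 10], [247.0, 192.0]), ([271, 195, 38, 25, 537], [285.0, 208.0])]
t9 [([247, 188, 1, 7, 7], [247.0, 191.0]), ([273, 195, 43, 25, 543], [288.0, 208.0])]
186 [(29, 88, 248), (29, 88, 250), (26, 105, 251), (23, 119, 253), (22, 125, 254), (22, 125, 255), (23, 122, 255), (20, 129, 249), (14, 137, 136)]
190 [(27, 97, 247), (27, 98, 247), (27, 98, 247), (27, 97, 247), (27, 97, 246), (26, 100, 246), (25, 107, 248), (11, 76, 114), (9, 67, 110)]
194 [(29, 73, 247), (30, 76, 246), (30, 76, 246), (29, 79, 246), (30, 86, 247), (29, 87, 247), (27, 99, 248), (12, 72, 117), (11, 74, 117)]
198 [(27, 97, 247), (26, 104, 247), (27, 101, 247), (29, 83, 246), (18, 133, 235), (18, 133, 237), (15, 143, 220), (11, 73, 115), (11, 73, 116)]
202 [(28, 89, 247), (28, 88, 247), (28, 89, 246), (29, 84, 247), (17, 137, 229), (17, 137, 227), (16, 140, 218), (10, 72, 117), (13, 74, 113)]
206 [(26, 104, 247), (28, 92, 247), (29, 85, 246), (30, 84, 248), (17, 136, 229), (17, 137, 229), (16, 138, 177), (10, 64, 115), (11, 68, 113)]
210 [(27, 97, 247), (26, 104, 247), (26, 103, 247), (18, 136, 235), (16, 143, 216), (16, 141, 214), (15, 137, 168), (10, 64, 115), (9, 61, 113)]
214 [(27, 97, 247), (27, 99, 247), (27, 98, 246), (21, 131, 238), (17, 139, 226), (17, 135, 226), (16, 140, 193), (12, 65, 114), (9, 59, 113)]
218 [(28, 88, 248), (25, 107, 247), (23, 117, 245), (13, 158, 191), (16, 142, 216), (17, 134, 225), (15, 139, 182), (16, 142, 206), (16, 140, 153)]
t6 142 [202.78169014 293.02816901]
top0 1021 [206.0460333 296.3467189]
```

The orange patch is only shadow, so the balls are still in the cup. A better lever is to rest the cup's underside near its bottom end on the front wall and lower it, which raises the bottom past horizontal.

send_rows([
  {"hand":55,"x":-6,"y":0,"z":-30,"roll":0},
  {"hand":55,"x":-6,"y":0,"z":-25,"roll":0},
  {"hand":55,"x":0,"y":0,"z":-8,"roll":0},
  {"hand":55,"x":1,"y":0,"z":-4,"roll":0},
  {"hand":55,"x":2,"y":0,"z":-4,"roll":0},
  {"hand":55,"x":2,"y":0,"z":-4,"roll":0},
  {"hand":55,"x":0,"y":0,"z":0,"roll":0},
])

```text
time: 15.4
position: [0.5756, -0.1507, 0.1633]
tool_rot: [-3.141, 0.052, -0.005]
ft_force: [1.5, 1.3, -0.2]
grip_width: 0.715
grip_force: 12.0
```

send_rows([
  {"hand":55,"x":2,"y":0,"z":-4,"roll":0},
  {"hand":55,"x":2,"y":0,"z":-4,"roll":0},
  {"hand":55,"x":0,"y":0,"z":0,"roll":0},
])

```text
time: 15.7
position: [0.579, -0.1513, 0.1544]
tool_rot: [3.141, -0.052, 0.003]
ft_force: [3.5, 0.9, 1.2]
grip_width: 0.716
grip_force: 12.0
```

send_rows([
  {"hand":55,"x":-1,"y":0,"z":-3,"roll":0},
  {"hand":55,"x":-1,"y":0,"z":-3,"roll":0},
  {"hand":55,"x":0,"y":0,"z":0,"roll":0},
  {"hand":55,"x":0,"y":0,"z":0,"roll":0},
  {"hand":55,"x":0,"y":0,"z":0,"roll":0},
])

```text
time: 16.2
position: [0.5777, -0.1514, 0.1492]
tool_rot: [3.14, -0.052, 0.007]
ft_force: [6.4, 0.4, 0.5]
grip_width: 0.718
grip_force: 12.0
```

```bash
cat >> h.py <<'E'
def balls(t,ref="pics/top0.png"):
    h=cv2.cvtColor(t,cv2.COLOR_BGR2HSV);m=cv2.inRange(h,(8,145,150),(18,255,255));m2=np.zeros_like(m);m2[184:220,246:340]=m[184:220,246:340]
    k,l,st,c=cv2.connectedComponentsWithStats(m2); return [(st[i].tolist()) for i in range(1,k) if st[i,4]>8]
E
python3 - <<'E'
from h import *
print(get_state()["position"],get_state()["ft_force"])
t=get_image("top");s=get_image("scene");cv2.imwrite("pics/t10.png",t);cv2.imwrite("pics/s10.png",s)
print(balls(t))
d=cv2.absdiff(t,cv2.imread("pics/t9.png")).max(2)[184:220,246:315]; print((d>60).sum(), [np.round(v).tolist() for v in cv2.connectedComponentsWithStats((d>60).astype(np.uint8))[3]])
cv2.imwrite("pics/c10.png",np.hstack([cv2.resize(s[130:250,250:350],(400,480),interpolation=2),cv2.resize(t[160:250,240:315],(400,480),interpolation=2)]))
E
```

```text
[ 0.5776731  -0.15143516  0.14915059] [6.3955351  0.44483817 0.48661415]
[[246, 184, 2, 11, 12], [246, 208, 1, 10, 10]]
281 [[32.0, 17.0], [55.0, 16.0], [31.0, 23.0], [44.0, 13.0], [58.0, 28.0], [64.0, 34.0], [34.0, 35.0]]
```

View pics/c10.png

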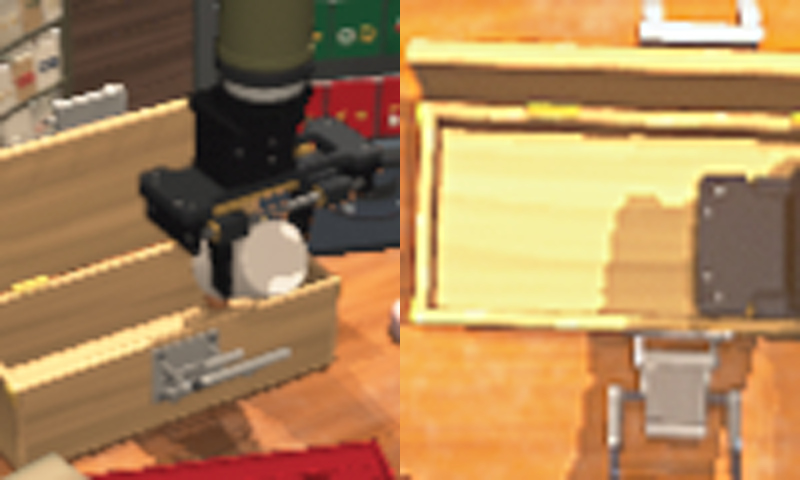

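The cup's bottom is now raised well past horizontal. An orange ball shows below the mouth at crop (215,300), so they are coming out. I'll lift with a shake, then check the floor.

send_rows([
  {"hand":55,"x":2,"y":0,"z":10,"roll":0},
  {"hand":55,"x":-12,"y":0,"z":15,"roll":0},
  {"hand":55,"x":12,"y":0,"z":15,"roll":0},
  {"hand":55,"x":-12,"y":0,"z":15,"roll":0},
  {"hand":55,"x":10,"y":0,"z":20,"roll":0},
  {"hand":55,"x":0,"y":25,"z":20,"roll":0},
  {"hand":55,"x":0,"y":35,"z":0,"roll":0},
  {"hand":55,"x":0,"y":35,"z":0,"roll":0},
  {"hand":55,"x":0,"y":35,"z":0,"roll":0},
  {"hand":55,"x":0,"y":0,"z":0,"roll":0},
])

```text
time: 17.3
position: [0.5745, -0.0143, 0.2431]
tool_rot: [-3.138, 0.038, 0.005]
ft_force: [0.5, 1.1, -0.4]
grip_width: 0.715
grip_force: 12.0
```

```bash
python3 - <<'E'
from h import *
print(get_state()["position"])
S=[]
for k in range(8): S.append(get_state()["ft_force"][2]); t=get_image("top")
print(np.mean(S)); s=get_image("scene");cv2.imwrite("pics/t11.png",t);cv2.imwrite("pics/s11.png",s)
print(balls(t)); print("t8",balls(cv2.imread("pics/t8.png")))
h=cv2.cvtColor(t,cv2.COLOR_BGR2HSV)
for r in range(188,222,3): print(r,[tuple(h[r,c].tolist()) for c in range(318,342,3)])
E
```

```text
[ 0.57450377 -0.01430235  0.24305324]
-1.5422389644847634
[[319, 187, 8, 7, 38], [329, 188, 8, 9, 49], [322, 201, 5, 7, 26], [321, 214, 6, 6, 27]]
t8 []
188 [(23, 124, 253), (14, 175, 239), (14, 172, 246), (25, 114, 252), (24, 118, 255), (14, 151, 193), (16, 138, 205), (12, 151, 108)]
191 [(16, 115, 211), (14, 170, 247), (16, 166, 246), (29, 94, 247), (12, 164, 169), (17, 163, 249), (13, 174, 185), (12, 143, 107)]
194 [(11, 47, 153), (22, 91, 168), (29, 97, 245), (29, 86, 247), (12, 154, 152), (14, 173, 242), (13, 158, 165), (10, 155, 102)]
197 [(13, 45, 169), (22, 96, 181), (30, 78, 246), (30, 77, 246), (30, 75, 249), (17, 138, 234), (16, 140, 235), (10, 155, 105)]
200 [(10, 47, 163), (18, 86, 155), (28, 105, 242), (29, 84, 246), (29, 82, 246), (17, 140, 232), (15, 141, 206), (10, 158, 105)]
203 [(10, 44, 167), (9, 106, 175), (17, 165, 247), (30, 90, 246), (29, 87, 246), (16, 142, 227), (15, 142, 197), (9, 155, 94)]
206 [(11, 41, 167), (11, 99, 157), (13, 176, 235), (29, 88, 247), (29, 88, 246), (16, 138, 229), (16, 141, 203), (9, 157, 94)]
209 [(13, 42, 168), (18, 95, 187), (30, 85, 247), (29, 87, 246), (29, 87, 246), (17, 140, 229), (15, 139, 176), (9, 154, 98)]
212 [(13, 48, 158), (18, 106, 176), (28, 91, 247), (27, 94, 246), (28, 91, 246), (16, 139, 225), (15, 137, 171), (12, 151, 120)]
215 [(11, 46, 162), (10, 104, 140), (14, 171, 241), (28, 99, 247), (28, 92, 246), (16, 139, 224), (15, 139, 169), (12, 148, 119)]
218 [(10, 42, 159), (11, 134, 198), (17, 165, 247), (25, 112, 245), (27, 101, 248), (16, 142, 218), (15, 138, 150), (12, 144, 129)]
221 [(27, 106, 255), (28, 99, 253), (28, 99, 249), (27, 103, 247), (29, 89, 248), (29, 95, 248), (29, 103, 255), (25, 117, 247)]
```

Four balls now lie in the case. Next I'll right the cup by levering its mouth end up on the outside of the front wall.

send_rows([
  {"hand":55,"x":-10,"y":-35,"z":0,"roll":0},
  {"hand":55,"x":-10,"y":-35,"z":0,"roll":0},
  {"hand":55,"x":-10,"y":-35,"z":0,"roll":0},
  {"hand":55,"x":-20,"y":-31,"z":0,"roll":0},
  {"hand":55,"x":0,"y":0,"z":-30,"roll":0},
  {"hand":55,"x":0,"y":0,"z":-30,"roll":0},
  {"hand":55,"x":0,"y":0,"z":0,"roll":0},
])

```text
time: 18.45
position: [0.5236, -0.1575, 0.18]
tool_rot: [-3.139, 0.055, 0.01]
ft_force: [-1.1, 0.1, -2.6]
grip_width: 0.716
grip_force: 12.0
```

send_rows([
  {"hand":55,"x":-5,"y":0,"z":-4,"roll":0},
  {"hand":55,"x":-5,"y":0,"z":-4,"roll":0},
  {"hand":55,"x":-5,"y":0,"z":-4,"roll":0},
  {"hand":55,"x":-4,"y":0,"z":-4,"roll":0},
  {"hand":55,"x":-4,"y":0,"z":-4,"roll":0},
  {"hand":55,"x":0,"y":0,"z":0,"roll":0},
])

```text
time: 19.05
position: [0.502, -0.1571, 0.1628]
tool_rot: [-3.141, 0.053, 0.002]
ft_force: [-1.3, 2.0, 0.7]
grip_width: 0.711
grip_force: 12.0
```

send_rows([
  {"hand":55,"x":-3,"y":0,"z":-5,"roll":0},
  {"hand":55,"x":-3,"y":0,"z":-5,"roll":0},
  {"hand":55,"x":-1,"y":0,"z":-5,"roll":0},
  {"hand":55,"x":-1,"y":0,"z":-5,"roll":0},
  {"hand":55,"x":0,"y":0,"z":-5,"roll":0},
  {"hand":55,"x":0,"y":0,"z":-5,"roll":0},
  {"hand":55,"x":0,"y":0,"z":0,"roll":0},
])

```text
time: 19.75
position: [0.494, -0.1572, 0.132]
tool_rot: [-3.141, 0.053, 0.004]
ft_force: [-1.8, -0.6, -2.1]
grip_width: 0.718
grip_force: 12.0
```

```bash
python3 - <<'E'
from h import *
print(get_state()["position"],get_state()["ft_force"])
s=get_image("scene");cv2.imwrite("pics/s12.png",s)
t=get_image("top");cv2.imwrite("pics/t12.png",t)
# project cup outlines for several tilts, compare with the whitish blob
g=cv2.cvtColor(s,cv2.COLOR_BGR2HSV); m=cv2.inRange(g,(0,0,120),(180,75,255)); m2=np.zeros_like(m); m2[170:260,285:350]=m[170:260,285:350]
k,l,st,c=cv2.connectedComponentsWithStats(m2); 
for i in range(1,k):
    if st[i,4]>30: print(st[i].tolist(),c[i].round(1))
P=get_state()["position"]-[0,0,.051]
for a in (0,20,30,45,60,90):
    th=np.radians(a); ax=np.array([np.sin(th),0,np.cos(th)]); q=np.array([np.cos(th),0,-np.sin(th)]); y=np.array([0,1,0])
    pts=np.concatenate([[P+d*ax+.032*(q*np.cos(b)+y*np.sin(b)) for b in np.linspace(0,6.28,25)] for d in(-.047,.041)])
    u=w2px("scene",pts);b=w2px("scene",[P-.047*ax,P+.041*ax]); print(a,u.min(0).round(),u.max(0).round(),b.round().tolist())
E
```

```text
[ 0.49403568 -0.1572127   0.13200718] [-1.78687884 -0.59514085 -2.10549443]
[325, 199, 19, 23, 323] [333.5 210.8]
[288, 212, 35, 18, 247] [300.5 220.4]
0 [320. 194.] [341. 227.] [[330.0, 222.0], [331.0, 199.0]]
20 [319. 194.] [343. 227.] [[333.0, 223.0], [329.0, 198.0]]
30 [318. 195.] [344. 227.] [[335.0, 224.0], [327.0, 198.0]]
45 [316. 194.] [346. 227.] [[337.0, 223.0], [326.0, 198.0]]
60 [316. 194.] [347. 227.] [[338.0, 222.0], [324.0, 199.0]]
90 [315. 195.] [348. 226.] [[340.0, 217.0], [323.0, 204.0]]
```

send_rows([
  {"hand":55,"x":0,"y":0,"z":-5,"roll":0},
  {"hand":55,"x":2,"y":0,"z":-2,"roll":0},
  {"hand":55,"x":2,"y":0,"z":0,"roll":0},
  {"hand":55,"x":2,"y":0,"z":0,"roll":0},
  {"hand":55,"x":0,"y":0,"z":0,"roll":0},
])

```text
time: 20.35
position: [0.4974, -0.1573, 0.1245]
tool_rot: [-3.14, 0.054, 0.014]
ft_force: [-9.9, 0.3, 2.1]
grip_width: 0.717
grip_force: 12.0
```

```bash
python3 - <<'E'
from h import *
print(get_state()["position"],get_state()["ft_force"])
s=get_image("scene");cv2.imwrite("pics/s13.png",s)
g=cv2.cvtColor(s,cv2.COLOR_BGR2HSV); m=cv2.inRange(g,(0,0,120),(180,75,255)); m2=np.zeros_like(m); m2[170:260,285:350]=m[170:260,285:350]
k,l,st,c=cv2.connectedComponentsWithStats(m2); 
for i in range(1,k):
    if st[i,4]>30: print(st[i].tolist(),c[i].round(1)); mm=l==i; print([ (r,int(np.where(mm[r])[0].max())) for r in range(190,235) if mm[r].any()])
P=get_state()["position"]-[0,0,.051]
for h in(.040,.047):
  for a in (-10,0,10,20,30,45):
    th=np.radians(a); ax=np.array([np.sin(th),0,np.cos(th)]); q=np.array([np.cos(th),0,-np.sin(th)]); y=np.array([0,1,0])
    pts=np.concatenate([[P+d*ax+.032*(q*np.cos(b)+y*np.sin(b)) for b in np.linspace(0,6.28,25)] for d in(-h,.088-h)])
    hu=cv2.convexHull(w2px("scene",pts).astype(np.float32)); z=np.zeros((420,560),np.uint8); cv2.fillConvexPoly(z,hu.astype(int),255); print(h,a,[(r,int(np.where(z[r])[0].max())) for r in range(196,230,4) if z[r].any()])
E
```

```text
[ 0.49741228 -0.15730148  0.12449349] [-9.92871305  0.29638587  2.12590451]
[327, 195, 12, 6, 36] [332.8 197.5]
[(195, 338), (196, 338), (197, 338), (198, 335), (199, 333), (200, 330)]
[324, 200, 19, 24, 344] [332.9 212.6]
[(200, 339), (201, 339), (202, 339), (203, 339), (204, 340), (205, 340), (206, 340), (207, 340), (208, 340), (209, 340), (210, 341), (211, 341), (212, 341), (213, 341), (214, 341), (215, 341), (216, 342), (217, 342), (218, 342), (219, 341), (220, 341), (221, 339), (222, 336), (223, 331)]
[288, 212, 35, 18, 242] [300.4 220.4]
[(212, 303), (213, 303), (214, 301), (215, 301), (216, 302), (217, 322), (218, 322), (219, 320), (220, 317), (221, 315), (222, 313), (223, 312), (224, 307), (225, 304), (226, 297), (227, 297), (228, 293), (229, 288)]
0.04 -10 [(196, 339), (200, 342), (204, 342), (208, 341), (212, 340), (216, 339), (220, 338), (224, 336)]
0.04 0 [(196, 340), (200, 340), (204, 340), (208, 340), (212, 339), (216, 339), (220, 339), (224, 338)]
0.04 10 [(196, 339), (200, 339), (204, 339), (208, 339), (212, 340), (216, 340), (220, 340), (224, 338)]
0.04 20 [(196, 337
[... 304 characters left out ...]
10 [(196, 336), (200, 341), (204, 341), (208, 340), (212, 339), (216, 338), (220, 338), (224, 337), (228, 332)]
0.047 0 [(196, 337), (200, 340), (204, 340), (208, 340), (212, 340), (216, 339), (220, 339), (224, 339), (228, 334)]
0.047 10 [(196, 337), (200, 339), (204, 339), (208, 339), (212, 340), (216, 340), (220, 340), (224, 340), (228, 335)]
0.047 20 [(196, 337), (200, 338), (204, 338), (208, 339), (212, 340), (216, 341), (220, 342), (224, 341), (228, 334)]
0.047 30 [(196, 336), (200, 337), (204, 338), (208, 339), (212, 340), (216, 341), (220, 342), (224, 341), (228, 330)]
0.047 45 [(196, 333), (200, 335), (204, 337), (208, 339), (212, 341), (216, 343), (220, 345), (224, 336), (228, 328)]
```

send_rows([
  {"hand":55,"x":-6,"y":0,"z":10,"roll":0},
  {"hand":55,"x":-4,"y":0,"z":40,"roll":0},
  {"hand":55,"x":0,"y":0,"z":40,"roll":0},
  {"hand":55,"x":0,"y":0,"z":30,"roll":0},
  {"hand":55,"x":2,"y":25,"z":0,"roll":5},
  {"hand":55,"x":2,"y":25,"z":0,"roll":5},
  {"hand":55,"x":2,"y":25,"z":0,"roll":5},
  {"hand":55,"x":2,"y":25,"z":0,"roll":5},
  {"hand":55,"x":2,"y":25,"z":0,"roll":5},
  {"hand":55,"x":2,"y":25,"z":0,"roll":5},
])

```text
time: 21.4
position: [0.5038, -0.006, 0.2472]
tool_rot: [3.045, 0.768, 0.005]
ft_force: [-0.2, 0.3, -0.9]
grip_width: 0.717
grip_force: 12.0
```

send_rows([
  {"hand":55,"x":2,"y":25,"z":0,"roll":5},
  {"hand":55,"x":2,"y":25,"z":0,"roll":5},
  {"hand":55,"x":2,"y":25,"z":0,"roll":5},
  {"hand":55,"x":0,"y":25,"z":0,"roll":5},
  {"hand":55,"x":0,"y":25,"z":0,"roll":5},
  {"hand":55,"x":0,"y":25,"z":0,"roll":5},
  {"hand":55,"x":0,"y":25,"z":0,"roll":5},
  {"hand":55,"x":0,"y":25,"z":0,"roll":5},
  {"hand":55,"x":0,"y":25,"z":0,"roll":3},
  {"hand":55,"x":0,"y":25,"z":0,"roll":0},
])

```text
time: 22.4
position: [0.5096, 0.2442, 0.2472]
tool_rot: [2.555, 1.827, 0.005]
ft_force: [0.8, 0.1, -2.1]
grip_width: 0.714
grip_force: 12.0
```

send_rows([
  {"hand":55,"x":0,"y":25,"z":0,"roll":0},
  {"hand":55,"x":0,"y":25,"z":0,"roll":0},
  {"hand":55,"x":0,"y":25,"z":0,"roll":0},
  {"hand":55,"x":0,"y":20,"z":0,"roll":0},
  {"hand":55,"x":0,"y":0,"z":0,"roll":0},
])

```text
time: 22.9
position: [0.5081, 0.3419, 0.2471]
tool_rot: [-2.55, -1.83, -0.006]
ft_force: [-0.9, 0.1, -1.9]
grip_width: 0.715
grip_force: 12.0
```

send_rows([
  {"hand":55,"x":-2,"y":3,"z":-20,"roll":6},
  {"hand":55,"x":0,"y":0,"z":-40,"roll":6},
  {"hand":55,"x":0,"y":0,"z":-40,"roll":6},
  {"hand":55,"x":0,"y":0,"z":-30,"roll":0},
  {"hand":55,"x":0,"y":0,"z":-6,"roll":0},
  {"hand":55,"x":0,"y":0,"z":-3,"roll":0},
  {"hand":55,"x":0,"y":0,"z":0,"roll":0},
])

```text
time: 23.6
position: [0.508, 0.3412, 0.1089]
tool_rot: [2.239, 2.202, 0.004]
ft_force: [0.3, -0.6, -0.4]
grip_width: 0.713
grip_force: 12.0
```

send_rows([
  {"hand":55,"x":0,"y":0,"z":-3,"roll":0},
  {"hand":55,"x":0,"y":0,"z":-3,"roll":0},
  {"hand":55,"x":0,"y":0,"z":0,"roll":0},
])

```text
time: 23.9
position: [0.5071, 0.3408, 0.1017]
tool_rot: [2.239, 2.203, 0.001]
ft_force: [-0.8, -0.4, -1.2]
grip_width: 0.714
grip_force: 12.0
```

send_rows([
  {"hand":55,"x":0,"y":1,"z":-3,"roll":0},
  {"hand":55,"x":0,"y":1,"z":-2,"roll":0},
  {"hand":55,"x":0,"y":0,"z":0,"roll":0},
])

```text
time: 24.2
position: [0.5067, 0.3429, 0.0959]
tool_rot: [-2.239, -2.204, 0.001]
ft_force: [0.6, -0.6, -2.1]
grip_width: 0.713
grip_force: 12.0
```

send_rows([
  {"hand":55,"x":0,"y":0,"z":-2,"roll":0},
  {"hand":55,"x":0,"y":0,"z":-2,"roll":0},
  {"hand":55,"x":0,"y":0,"z":0,"roll":0},
])

```text
time: 24.5
position: [0.507, 0.3429, 0.0923]
tool_rot: [2.239, 2.204, 0.0]
ft_force: [0.4, 0.4, -0.8]
grip_width: 0.718
grip_force: 12.0
```

send_rows([
  {"hand":55,"x":0,"y":0,"z":-1,"roll":0},
  {"hand":55,"x":0,"y":0,"z":0,"roll":0},
  {"hand":55,"x":0,"y":0,"z":-1,"roll":0},
  {"hand":55,"x":0,"y":0,"z":0,"roll":0},
])

```text
time: 24.9
position: [0.5071, 0.343, 0.0918]
tool_rot: [2.239, 2.203, 0.0]
ft_force: [-3.3, -2.4, 9.9]
grip_width: 0.715
grip_force: 12.0
```

```bash
python3 - <<'E'
from h import *
S=[];
for k in range(5): S.append(get_state()["ft_force"]); s=get_image("scene")
print(np.mean(S,0),get_state()["position"]);cv2.imwrite("pics/s14.png",s)
g=cv2.cvtColor(s,cv2.COLOR_BGR2HSV); m=cv2.inRange(g,(0,0,100),(180,60,255)); m2=np.zeros_like(m); m2[240:300,150:215]=m[240:300,150:215]
k,l,st,c=cv2.connectedComponentsWithStats(m2)
for i in range(1,k):
    if st[i,4]>60: mm=l==i; print(st[i].tolist()); print([(r,int(np.where(mm[r])[0].min()),int(np.where(mm[r])[0].max())) for r in range(240,300,4) if mm[r].any()])
P=get_state()["position"]*[1,1,0]+[0,0,.004]
for a in (-20,-10,0,10,20):
    th=np.radians(a); ax=np.array([0,np.sin(th),np.cos(th)]); q=np.array([0,np.cos(th),-np.sin(th)]); x=np.array([1,0,0])
    pts=np.concatenate([[P+[0,0,.044]+d*ax+.032*(q*np.cos(b)+x*np.sin(b)) for b in np.linspace(0,6.28,25)] for d in(-.044,.044)])
    hu=cv2.convexHull(w2px("scene",pts).astype(np.float32)); z=np.zeros((420,560),np.uint8); cv2.fillConvexPoly(z,hu.astype(int),255); print(a,[(r,int(np.where(z[r])[0].min()),int(np.where(z[r])[0].max())) for r in range(252,300,4) if z[r].any()])
E
```

```text
[-3.28641572 -2.61496711  9.57601909] [0.50706486 0.34299694 0.0918193 ]
[200, 247, 15, 21, 219]
[(248, 209, 214), (252, 203, 214), (256, 200, 214), (260, 204, 214), (264, 207, 214)]
[166, 262, 14, 21, 97]
[(264, 168, 170), (268, 166, 172), (272, 167, 172), (276, 171, 174), (280, 176, 177)]
-20 [(256, 178, 193), (260, 175, 197), (264, 174, 198), (268, 173, 197), (272, 172, 196), (276, 171, 195), (280, 170, 194), (284, 169, 193), (288, 170, 192), (292, 175, 191)]
-10 [(256, 177, 192), (260, 172, 196), (264, 172, 196), (268, 172, 196), (272, 172, 196), (276, 172, 195), (280, 172, 195), (284, 172, 195), (288, 172, 195), (292, 176, 192)]
0 [(256, 175, 191), (260, 171, 193), (264, 170, 194), (268, 171, 195), (272, 172, 195), (276, 172, 196), (280, 173, 197), (284, 174, 197), (288, 175, 196), (292, 177, 192)]
10 [(256, 176, 188), (260, 170, 190), (264, 167, 192), (268, 167, 194), (272, 169, 196), (276, 171, 197), (280, 173, 199), (284, 175, 199), (288, 177, 197), (292, 180, 191)]
20 [(256, 177, 185), (260, 170, 188), (264, 167, 191), (268, 166, 194), (272, 166, 197), (276, 169, 200), (280, 173, 201), (284, 176, 200), (288, 179, 197), (292, 185, 191)]
```

The cup's bottom edge is on the coaster with the mouth leaning about 15–20° to +y. That is well under its tipping angle, so I'll ease the grip, give the palm room, and let it settle flat.

send_rows([
  {"hand":55,"x":0,"y":0,"z":0,"roll":0},
  {"hand":55,"x":0,"y":0,"z":1,"roll":0},
  {"hand":55,"x":0,"y":-2,"z":2,"roll":0},
  {"hand":55,"x":0,"y":-2,"z":2,"roll":0},
  {"hand":55,"x":0,"y":0,"z":0,"roll":0},
  {"hand":72,"x":0,"y":0,"z":0,"roll":0},
  {"hand":72,"x":0,"y":0,"z":0,"roll":0},
  {"hand":72,"x":0,"y":0,"z":0,"roll":0},
  {"hand":72,"x":0,"y":0,"z":0,"roll":0},
], force=3)

```text
time: 26.05
position: [0.507, 0.339, 0.0954]
tool_rot: [2.239, 2.204, 0.0]
ft_force: [0.2, -1.1, 0.6]
grip_width: 0.82
grip_force: 0.0
```

send_rows([
  {"hand":87,"x":0,"y":0,"z":2,"roll":0},
  {"hand":87,"x":0,"y":0,"z":2,"roll":0},
  {"hand":87,"x":0,"y":0,"z":2,"roll":0},
  {"hand":87,"x":0,"y":0,"z":10,"roll":0},
  {"hand":87,"x":0,"y":0,"z":30,"roll":0},
  {"hand":87,"x":0,"y":0,"z":40,"roll":0},
  {"hand":87,"x":0,"y":0,"z":40,"roll":0},
  {"hand":87,"x":0,"y":-30,"z":20,"roll":0},
  {"hand":87,"x":0,"y":-40,"z":0,"roll":0},
])

```text
time: 26.95
position: [0.5074, 0.2721, 0.2462]
tool_rot: [2.232, 2.208, 0.013]
ft_force: [0.7, 0.1, 0.2]
grip_width: 0.996
grip_force: 0.0
```

send_rows([
  {"hand":87,"x":5,"y":-45,"z":0,"roll":0},
  {"hand":87,"x":5,"y":-45,"z":0,"roll":0},
  {"hand":87,"x":5,"y":-45,"z":0,"roll":0},
  {"hand":87,"x":0,"y":-45,"z":0,"roll":0},
  {"hand":87,"x":-10,"y":-45,"z":0,"roll":0},
  {"hand":87,"x":-10,"y":-45,"z":0,"roll":0},
  {"hand":87,"x":-10,"y":-45,"z":0,"roll":0},
])

```text
time: 27.65
position: [0.4915, -0.0477, 0.2423]
tool_rot: [2.238, 2.203, 0.001]
ft_force: [0.3, -0.3, 0.3]
grip_width: 0.999
grip_force: 0.0
```

```bash
python3 - <<'E'
from h import *
print(get_state()["position"])
t=get_image("top");s=get_image("scene");cv2.imwrite("pics/t15.png",t);cv2.imwrite("pics/s15.png",s)
t0=cv2.imread("pics/top0.png");s0=cv2.imread("pics/scene0.png")
# cup rim in top: bright low-sat near coaster
h=cv2.cvtColor(t,cv2.COLOR_BGR2HSV);
for nm,im in(("0",t0),("now",t)):
    h=cv2.cvtColor(im,cv2.COLOR_BGR2HSV); m=cv2.inRange(h,(0,0,80),(180,110,255)); m2=np.zeros_like(m); m2[212:258,142:186]=m[212:258,142:186]
    k,l,st,c=cv2.connectedComponentsWithStats(m2); print(nm,[(st[i].tolist(),c[i].round(1).tolist()) for i in range(1,k) if st[i,4]>40])
    b=cv2.inRange(h,(8,140,150),(18,255,255))[226:243,152:168]; print("orange in cup",(b>0).sum())
    c=cv2.inRange(h,(20,100,200),(30,255,255)); ys,xs=np.where(c[210:262,140:190]>0); print("cork bbox",xs.min()+140,xs.max()+140,ys.min()+210,ys.max()+210)
for nm,im in(("0",s0),("now",s)):
    g=cv2.cvtColor(im,cv2.COLOR_BGR2HSV); m=cv2.inRange(g,(0,0,90),(180,60,255)); m2=np.zeros_like(m); m2[240:300,150:215]=m[240:300,150:215]
    k,l,st,c=cv2.connectedComponentsWithStats(m2)
    for i in range(1,k):
        if st[i,4]>60: mm=l==i; print(nm,st[i].tolist(),[(r,int(np.where(mm[r])[0].min()),int(np.where(mm[r])[0].max())) for r in range(252,300,4) if mm[r].any()])
print(balls(t))
E
```

```text
[ 0.49145581 -0.04770333  0.24228524]
0 [([149, 219, 34, 32, 546], [165.5, 234.3])]
orange in cup 85
cork bbox 155 182 219 250
now [([151, 221, 35, 30, 671], [168.5, 235.0])]
orange in cup 4
cork bbox 151 177 219 250
0 [200, 247, 15, 21, 242] [(252, 203, 214), (256, 200, 214), (260, 200, 214), (264, 203, 214)]
0 [169, 257, 26, 32, 595] [(260, 172, 191), (264, 169, 192), (268, 169, 192), (272, 171, 192), (276, 172, 193), (280, 173, 191), (284, 174, 183), (288, 174, 176)]
now [180, 247, 35, 36, 768] [(252, 192, 214), (256, 183, 214), (260, 180, 214), (264, 181, 214), (268, 183, 204), (272, 184, 204), (276, 184, 198), (280, 185, 191)]
[[247, 184, 1, 11, 11], [319, 187, 8, 7, 46], [329, 188, 8, 9, 48], [319, 201, 8, 7, 41], [246, 208, 1, 10, 10], [320, 214, 7, 6, 29]]
```

```bash
python3 - <<'E'
from h import *
print(px2w("scene",[(181.3,265.4),(192.3,259.4)],.092))
t=cv2.imread("pics/t15.png");t0=cv2.imread("pics/top0.png")
for n in("top0","t15"):
    im=cv2.imread(f"pics/{n}.png");h=cv2.cvtColor(im,cv2.COLOR_BGR2HSV)
    m=cv2.inRange(h,(0,0,200),(180,70,255)); print(n); print("\n".join("".join("#" if m[r,c] else "." for c in range(145,192)) for r in range(216,254,2)))
im=t;h=cv2.cvtColor(im,cv2.COLOR_BGR2HSV)
m=cv2.inRange(h,(0,0,170),(180,60,255)); roi=np.zeros_like(m); roi[200:290,350:425]=255
for c in cv2.findContours(m&roi,0,2)[0]:
    if cv2.contourArea(c)>100:
        w=px2w("top",c.reshape(-1,2),0.018)[:,:2]*1000
        r=cv2.minAreaRect(w.astype(np.float32)); print("bar",np.round(r[0]),np.round(r[1]),round(r[2],1))
print(np.round(px2w("top",[(323,190.5),(333,192.5),(323,204.5),(323.5,217)],.03)*1000))
E
```

```text
[[0.49619399 0.34939896 0.092     ]
 [0.50268003 0.31480214 0.092     ]]
top0
...............................................
...............................................
...............................................
...............................................
...........######..............................
........###.......###..........................
.......##.........######.......................
.....##..............####......................
....##.................##......................
....##..............#...#......................
....##.................##......................
....###................##......................
.....##...............##.......................
.......###.........###.........................
..........#########............................
...............................................
...............................................
...............................................
...............................................
t15
...............................................
...............................................
..........
[... 256 characters left out ...]
##########...........
...............##.......############...........
...............##......##############..........
...............##.......############...........
................##......############...........
.................##.......#########............
..................###.......#####..............
.....................#########.................
...............................................
...............................................
...............................................
...............................................
bar [ 406. -300.] [84. 57.] 88.5
bar [ 521. -310.] [78. 58.] 88.0
[[ 636. -155.   30.]
 [ 629. -186.   30.]
 [ 592. -153.   30.]
 [ 552. -154.   30.]]
```

The cup stands upright but about 33 mm off the coaster's centre (rim column 170 against 159 at the start), so I'll regrip it and shift it back. One bar was also knocked, to (521,-310).

send_rows([
  {"hand":87,"x":4,"y":40,"z":0,"roll":0.4},
  {"hand":87,"x":4,"y":40,"z":0,"roll":0},
  {"hand":87,"x":4,"y":40,"z":0,"roll":0},
  {"hand":87,"x":2,"y":40,"z":0,"roll":0},
  {"hand":87,"x":0,"y":40,"z":0,"roll":0},
  {"hand":87,"x":0,"y":40,"z":0,"roll":0},
  {"hand":87,"x":0,"y":40,"z":0,"roll":0},
  {"hand":87,"x":0,"y":40,"z":0,"roll":0},
  {"hand":87,"x":0,"y":40,"z":0,"roll":0},
  {"hand":87,"x":0,"y":0,"z":0,"roll":0},
])

```text
time: 28.75
position: [0.5029, 0.3215, 0.2424]
tool_rot: [-2.217, -2.219, -0.006]
ft_force: [-0.9, 0.4, 0.7]
grip_width: 0.999
grip_force: 0.0
```

send_rows([
  {"hand":87,"x":2,"y":-5,"z":-40,"roll":0},
  {"hand":87,"x":0,"y":0,"z":-40,"roll":0},
  {"hand":87,"x":0,"y":0,"z":-40,"roll":0},
  {"hand":87,"x":0,"y":0,"z":-20,"roll":0},
  {"hand":55,"x":0,"y":0,"z":0,"roll":0},
  {"hand":55,"x":0,"y":0,"z":0,"roll":0},
  {"hand":55,"x":0,"y":0,"z":0,"roll":0},
  {"hand":55,"x":0,"y":0,"z":0,"roll":0},
  {"hand":55,"x":0,"y":0,"z":0,"roll":0},
], force=12)

```text
time: 29.65
position: [0.5085, 0.3095, 0.1032]
tool_rot: [2.231, 2.211, 0.003]
ft_force: [-2.6, -1.2, 7.3]
grip_width: 0.714
grip_force: 12.0
```

send_rows([
  {"hand":55,"x":0,"y":0,"z":4,"roll":0},
  {"hand":55,"x":0,"y":8,"z":0,"roll":0},
  {"hand":55,"x":0,"y":8,"z":0,"roll":0},
  {"hand":55,"x":0,"y":8,"z":0,"roll":0},
  {"hand":55,"x":0,"y":8,"z":0,"roll":0},
  {"hand":55,"x":0,"y":0,"z":-2,"roll":0},
  {"hand":55,"x":0,"y":0,"z":-2,"roll":0},
  {"hand":55,"x":0,"y":0,"z":0,"roll":0},
])

```text
time: 30.45
position: [0.5073, 0.3428, 0.103]
tool_rot: [-2.229, -2.212, -0.002]
ft_force: [-3.7, 1.8, 7.0]
grip_width: 0.714
grip_force: 12.0
```

send_rows([
  {"hand":72,"x":0,"y":0,"z":1,"roll":0},
  {"hand":87,"x":0,"y":0,"z":0,"roll":0},
  {"hand":87,"x":0,"y":0,"z":0,"roll":0},
  {"hand":87,"x":0,"y":0,"z":10,"roll":0},
  {"hand":87,"x":0,"y":0,"z":40,"roll":0},
  {"hand":87,"x":0,"y":0,"z":40,"roll":0},
  {"hand":87,"x":0,"y":0,"z":40,"roll":0},
  {"hand":87,"x":0,"y":-40,"z":0,"roll":0},
  {"hand":87,"x":0,"y":-45,"z":0,"roll":0},
  {"hand":87,"x":0,"y":-45,"z":0,"roll":0},
])

```text
time: 31.45
position: [0.5078, 0.2098, 0.2332]
tool_rot: [2.229, 2.212, 0.002]
ft_force: [-0.2, -0.3, 0.9]
grip_width: 1.0
grip_force: 0.0
```

send_rows([
  {"hand":87,"x":0,"y":-45,"z":0,"roll":0},
  {"hand":87,"x":0,"y":-45,"z":0,"roll":0},
  {"hand":87,"x":0,"y":-45,"z":0,"roll":0},
  {"hand":87,"x":0,"y":-45,"z":0,"roll":0},
  {"hand":87,"x":0,"y":-45,"z":0,"roll":0},
  {"hand":87,"x":0,"y":-45,"z":0,"roll":0},
  {"hand":87,"x":5,"y":-45,"z":0,"roll":0},
  {"hand":87,"x":5,"y":-45,"z":0,"roll":0},
  {"hand":87,"x":0,"y":-45,"z":0,"roll":0},
  {"hand":87,"x":0,"y":-45,"z":0,"roll":0},
])

```text
time: 32.45
position: [0.5179, -0.241, 0.233]
tool_rot: [2.231, 2.211, 0.0]
ft_force: [0.5, 0.7, -0.1]
grip_width: 0.999
grip_force: 0.0
```

```bash
python3 - <<'E'
from h import *
print(get_state()["position"],get_state()["tool_rot"])
t=get_image("top");s=get_image("scene");cv2.imwrite("pics/t16.png",t);cv2.imwrite("pics/s16.png",s)
h=cv2.cvtColor(t,cv2.COLOR_BGR2HSV)
m=cv2.inRange(h,(0,0,200),(180,70,255)); print("\n".join("".join("#" if m[r,c] else "." for c in range(140,192)) for r in range(216,254,2)))
c=cv2.inRange(h,(20,100,200),(30,255,255)); ys,xs=np.where(c[210:262,140:190]>0); print("cork bbox",xs.min()+140,xs.max()+140,ys.min()+210,ys.max()+210)
E
```

```text
[ 0.51787731 -0.24098439  0.23304507] [2.23058192e+00 2.21086560e+00 4.25373849e-04]
....................................................
....................................................
....................................................
....................................................
................#######.............................
.............###.......####.........................
...........##.......#########.......................
..........##.......###########......................
.........##.......############......................
.........##.......############......................
.........##.......############......................
.........###.......###########......................
...........##.......#########.......................
............###........####..........#..............
...............#########............................
....................................................
....................................................
....................................................
....................................................
cork bbox 154 182 218 250
```

The cup is back where it started: rim centre at column 159, over the coaster. Now bar B at (521,-310).

send_rows([
  {"hand":87,"x":0,"y":-30,"z":0,"roll":0},
  {"hand":87,"x":0,"y":-30,"z":-30,"roll":0},
  {"hand":87,"x":0,"y":0,"z":-40,"roll":0},
  {"hand":87,"x":0,"y":0,"z":0,"roll":0},
])

```text
time: 32.95
position: [0.5144, -0.2983, 0.1573]
tool_rot: [-2.226, -2.203, 0.003]
ft_force: [-0.3, 0.2, -0.3]
grip_width: 0.996
grip_force: 0.0
```

```bash
python3 - <<'E'
from h import *
print(get_state()["position"])
s=get_image("scene");cv2.imwrite("pics/s17.png",s);t=get_image("top")
g=cv2.cvtColor(s,cv2.COLOR_BGR2HSV);m=cv2.inRange(g,(0,0,170),(180,60,255)); roi=np.zeros_like(m); roi[185:245,345:405]=255
for c in cv2.findContours(m&roi,0,2)[0]:
    if cv2.contourArea(c)>60:
        w=px2w("scene",c.reshape(-1,2),0.018)[:,:2]*1000; r=cv2.minAreaRect(w.astype(np.float32)); print("bar",np.round(r[0]),np.round(r[1]),round(r[2],1))
E
```

```text
[ 0.51444806 -0.29832069  0.15733746]
bar [ 404. -306.] [59. 83.] 10.5
bar [ 523. -333.] [55. 40.] 1.0
```

send_rows([
  {"hand":87,"x":5,"y":-10,"z":-30,"roll":0},
  {"hand":87,"x":0,"y":0,"z":-35,"roll":0},
  {"hand":87,"x":0,"y":0,"z":-14,"roll":0},
  {"hand":87,"x":0,"y":0,"z":-2,"roll":0},
  {"hand":45,"x":0,"y":0,"z":0,"roll":0},
  {"hand":45,"x":0,"y":0,"z":0,"roll":0},
  {"hand":45,"x":0,"y":0,"z":0,"roll":0},
  {"hand":45,"x":0,"y":0,"z":0,"roll":0},
  {"hand":45,"x":0,"y":0,"z":0,"roll":0},
  {"hand":45,"x":0,"y":0,"z":0,"roll":0},
], force=20)

```text
time: 34.05
position: [0.5229, -0.3096, 0.0821]
tool_rot: [2.232, 2.211, -0.001]
ft_force: [-2.7, -0.2, 5.9]
grip_width: 0.677
grip_force: 19.8
```

send_rows([
  {"hand":45,"x":0,"y":0,"z":40,"roll":0},
  {"hand":45,"x":0,"y":0,"z":45,"roll":0},
  {"hand":45,"x":0,"y":0,"z":45,"roll":-8},
  {"hand":45,"x":0,"y":0,"z":40,"roll":-8},
  {"hand":45,"x":8,"y":30,"z":0,"roll":-8},
  {"hand":45,"x":8,"y":30,"z":0,"roll":-8},
  {"hand":45,"x":8,"y":30,"z":0,"roll":-8},
  {"hand":45,"x":8,"y":30,"z":0,"roll":-8},
  {"hand":45,"x":8,"y":30,"z":0,"roll":-8},
  {"hand":45,"x":8,"y":30,"z":0,"roll":-8},
])

```text
time: 35.05
position: [0.5711, -0.1277, 0.251]
tool_rot: [-3.066, -0.684, -0.0]
ft_force: [0.4, 0.4, -1.6]
grip_width: 0.679
grip_force: 19.7
```

send_rows([
  {"hand":45,"x":8,"y":30,"z":0,"roll":-8},
  {"hand":45,"x":8,"y":30,"z":0,"roll":-8},
  {"hand":45,"x":8,"y":30,"z":0,"roll":-8},
  {"hand":45,"x":6,"y":30,"z":0,"roll":-5},
  {"hand":45,"x":0,"y":30,"z":0,"roll":0},
  {"hand":45,"x":0,"y":0,"z":0,"roll":0},
])

```text
time: 35.65
position: [0.6005, 0.0278, 0.2511]
tool_rot: [-3.136, 0.083, 0.0]
ft_force: [0.1, 1.0, -1.3]
grip_width: 0.67
grip_force: 19.7
```

send_rows([
  {"hand":45,"x":0,"y":-2,"z":-40,"roll":0},
  {"hand":45,"x":0,"y":0,"z":-40,"roll":0},
  {"hand":45,"x":0,"y":0,"z":-40,"roll":0},
  {"hand":45,"x":0,"y":0,"z":-20,"roll":0},
  {"hand":45,"x":0,"y":0,"z":-5,"roll":0},
  {"hand":45,"x":0,"y":0,"z":0,"roll":0},
])

```text
time: 36.25
position: [0.6007, 0.0186, 0.1057]
tool_rot: [-3.14, 0.097, 0.002]
ft_force: [1.0, -0.0, -1.0]
grip_width: 0.676
grip_force: 19.7
```

send_rows([
  {"hand":72,"x":0,"y":0,"z":0,"roll":0},
  {"hand":72,"x":0,"y":0,"z":0,"roll":0},
  {"hand":72,"x":0,"y":0,"z":0,"roll":0},
  {"hand":72,"x":0,"y":0,"z":15,"roll":0},
  {"hand":72,"x":0,"y":0,"z":40,"roll":0},
  {"hand":87,"x":0,"y":0,"z":45,"roll":0},
  {"hand":87,"x":0,"y":0,"z":45,"roll":0},
  {"hand":87,"x":-10,"y":-30,"z":0,"roll":8},
  {"hand":87,"x":-15,"y":-35,"z":0,"roll":8},
  {"hand":87,"x":-15,"y":-35,"z":0,"roll":8},
])

```text
time: 37.25
position: [0.5609, -0.0818, 0.2535]
tool_rot: [3.088, 0.57, 0.004]
ft_force: [0.3, -0.7, -0.3]
grip_width: 0.993
grip_force: 0.0
```

send_rows([
  {"hand":87,"x":-18,"y":-35,"z":0,"roll":8},
  {"hand":87,"x":-18,"y":-35,"z":0,"roll":8},
  {"hand":87,"x":-18,"y":-35,"z":0,"roll":8},
  {"hand":87,"x":-18,"y":-35,"z":0,"roll":8},
  {"hand":87,"x":-18,"y":-30,"z":0,"roll":8},
  {"hand":87,"x":-18,"y":-20,"z":0,"roll":8},
  {"hand":87,"x":-18,"y":-15,"z":0,"roll":8},
  {"hand":87,"x":-10,"y":-10,"z":0,"roll":8},
  {"hand":87,"x":0,"y":0,"z":0,"roll":5},
  {"hand":87,"x":0,"y":0,"z":0,"roll":0},
])

```text
time: 38.25
position: [0.4249, -0.2966, 0.2529]
tool_rot: [2.231, 2.209, 0.0]
ft_force: [0.2, 0.3, -0.6]
grip_width: 1.0
grip_force: 0.0
```

```bash
python3 - <<'E'
from h import *
print(get_state()["position"],get_state()["tool_rot"])
t=get_image("top");s=get_image("scene");cv2.imwrite("pics/t18.png",t);cv2.imwrite("pics/s18.png",s)
h=cv2.cvtColor(t,cv2.COLOR_BGR2HSV);m=cv2.inRange(h,(0,0,170),(180,60,255)); roi=np.zeros_like(m); roi[180:222,245:340]=255;roi[200:290,350:400]=255
for c in cv2.findContours(m&roi,0,2)[0]:
    if cv2.contourArea(c)>60:
        w=px2w("top",c.reshape(-1,2),0.03)[:,:2]*1000; r=cv2.minAreaRect(w.astype(np.float32)); print("bar",np.round(r[0]),np.round(r[1]),round(r[2],1))
print(balls(t))
g=cv2.cvtColor(s,cv2.COLOR_BGR2HSV);m=cv2.inRange(g,(0,0,170),(180,60,255)); roi=np.zeros_like(m); roi[185:245,345:405]=255
for c in cv2.findContours(m&roi,0,2)[0]:
    if cv2.contourArea(c)>60:
        w=px2w("scene",c.reshape(-1,2),0.018)[:,:2]*1000; r=cv2.minAreaRect(w.astype(np.float32)); print("sbar",np.round(r[0]),np.round(r[1]),round(r[2],1))
E
```

```text
[ 0.42489093 -0.29660624  0.25287146] [2.23084580e+00 2.20891023e+00 4.15360566e-04]
bar [ 407. -301.] [45. 57.] 88.5
bar [607.  19.] [58. 83.] 82.6
[[319, 187, 8, 7, 39], [329, 187, 9, 10, 51], [319, 201, 8, 7, 36], [320, 214, 7, 6, 34]]
sbar [ 407. -307.] [77. 62.] 84.0
```

Bar B lies in the case at (607,19). Now bar A at (405,-301).

send_rows([
  {"hand":87,"x":-19,"y":-5,"z":-30,"roll":0},
  {"hand":87,"x":0,"y":0,"z":-40,"roll":0},
  {"hand":87,"x":0,"y":0,"z":-40,"roll":0},
  {"hand":87,"x":0,"y":0,"z":-40,"roll":0},
  {"hand":87,"x":0,"y":0,"z":-22,"roll":0},
  {"hand":87,"x":0,"y":0,"z":0,"roll":0},
])

```text
time: 38.95
position: [0.4044, -0.2992, 0.0764]
tool_rot: [-2.227, -2.207, 0.0]
ft_force: [-0.5, 0.8, 0.6]
grip_width: 0.994
grip_force: 0.0
```

send_rows([
  {"hand":45,"x":0,"y":0,"z":-2,"roll":0},
  {"hand":45,"x":0,"y":0,"z":0,"roll":0},
  {"hand":45,"x":0,"y":0,"z":0,"roll":0},
  {"hand":45,"x":0,"y":0,"z":0,"roll":0},
  {"hand":45,"x":0,"y":0,"z":0,"roll":0},
  {"hand":45,"x":0,"y":0,"z":0,"roll":0},
])

```text
time: 39.55
position: [0.4065, -0.3017, 0.0784]
tool_rot: [2.23, 2.21, -0.0]
ft_force: [-0.3, -0.0, 6.0]
grip_width: 0.681
grip_force: 19.7
```

send_rows([
  {"hand":45,"x":0,"y":0,"z":40,"roll":0},
  {"hand":45,"x":0,"y":0,"z":45,"roll":-8},
  {"hand":45,"x":0,"y":0,"z":45,"roll":-8},
  {"hand":45,"x":0,"y":0,"z":40,"roll":-8},
  {"hand":45,"x":24,"y":28,"z":0,"roll":-8},
  {"hand":45,"x":24,"y":28,"z":0,"roll":-8},
  {"hand":45,"x":24,"y":28,"z":0,"roll":-8},
  {"hand":45,"x":24,"y":28,"z":0,"roll":-8},
  {"hand":45,"x":24,"y":28,"z":0,"roll":-8},
  {"hand":45,"x":24,"y":28,"z":0,"roll":-8},
])

```text
time: 40.55
position: [0.5505, -0.132, 0.247]
tool_rot: [3.107, 0.468, -0.001]
ft_force: [0.4, -0.4, -1.2]
grip_width: 0.679
grip_force: 19.7
```

send_rows([
  {"hand":45,"x":24,"y":28,"z":0,"roll":-8},
  {"hand":45,"x":23,"y":30,"z":0,"roll":-8},
  {"hand":45,"x":0,"y":0,"z":0,"roll":-5},
  {"hand":45,"x":0,"y":0,"z":0,"roll":0},
])

```text
time: 40.95
position: [0.5971, -0.0737, 0.2466]
tool_rot: [-3.14, 0.092, 0.002]
ft_force: [-0.6, -0.1, -1.8]
grip_width: 0.68
grip_force: 19.7
```

send_rows([
  {"hand":45,"x":0,"y":-1,"z":-40,"roll":0},
  {"hand":45,"x":0,"y":0,"z":-40,"roll":0},
  {"hand":45,"x":0,"y":0,"z":-40,"roll":0},
  {"hand":45,"x":0,"y":0,"z":-20,"roll":0},
  {"hand":45,"x":0,"y":0,"z":-4,"roll":0},
  {"hand":45,"x":0,"y":0,"z":0,"roll":0},
  {"hand":72,"x":0,"y":0,"z":0,"roll":0},
  {"hand":72,"x":0,"y":0,"z":0,"roll":0},
  {"hand":72,"x":0,"y":0,"z":0,"roll":0},
])

```text
time: 41.85
position: [0.5979, -0.0764, 0.105]
tool_rot: [3.139, -0.096, 0.004]
ft_force: [0.6, -0.9, 0.4]
grip_width: 0.807
grip_force: 0.0
```

send_rows([
  {"hand":72,"x":0,"y":0,"z":15,"roll":0},
  {"hand":72,"x":0,"y":0,"z":45,"roll":0},
  {"hand":72,"x":0,"y":0,"z":45,"roll":0},
  {"hand":0,"x":0,"y":0,"z":45,"roll":0},
  {"hand":0,"x":0,"y":10,"z":45,"roll":0},
  {"hand":0,"x":-25,"y":-40,"z":10,"roll":0},
  {"hand":0,"x":-25,"y":-40,"z":0,"roll":0},
  {"hand":0,"x":-25,"y":-40,"z":0,"roll":0},
  {"hand":0,"x":0,"y":0,"z":0,"roll":0},
])

```text
time: 42.75
position: [0.5182, -0.194, 0.3101]
tool_rot: [3.134, -0.114, -0.0]
ft_force: [0.0, -0.7, 0.5]
grip_width: 0.364
grip_force: 0.0
```

```bash
python3 - <<'E'
from h import *
print(get_state()["position"],get_state()["tool_rot"])
t=get_image("top");s=get_image("scene");cv2.imwrite("pics/t19.png",t);cv2.imwrite("pics/s19.png",s)
h=cv2.cvtColor(t,cv2.COLOR_BGR2HSV);m=cv2.inRange(h,(0,0,150),(180,60,255)); roi=np.zeros_like(m); roi[180:222,245:340]=255;roi[200:290,350:400]=255
for c in cv2.findContours(m&roi,0,2)[0]:
    if cv2.contourArea(c)>60:
        w=px2w("top",c.reshape(-1,2),0.046)[:,:2]*1000; r=cv2.minAreaRect(w.astype(np.float32)); print("bar",np.round(r[0]),np.round(r[1]),round(r[2],1))
print(balls(t))
for n,im in(("top",t),):
    print("lid edge cols: ", [ [r for r in range(160,184) if 18<h[r,c,0]<32 and h[r,c,2]>150][:12] for c in (250,270,330)])
E
```

```text
[ 0.51823953 -0.19400031  0.31008456] [ 3.13405848e+00 -1.14409264e-01 -3.19849129e-04]
bar [600. -78.] [59. 82.] 88.5
bar [606.  19.] [57. 82.] 82.6
[[320, 187, 7, 7, 37], [330, 188, 7, 8, 39], [319, 201, 7, 7, 35]]
lid edge cols:  [[168, 169, 170, 180, 181], [168, 169, 170, 171, 172, 179, 180, 181], [170, 171, 172, 173, 174, 183]]
```

send_rows([
  {"hand":0,"x":40,"y":15,"z":0,"roll":0},
  {"hand":0,"x":40,"y":15,"z":0,"roll":0},
  {"hand":0,"x":40,"y":15,"z":0,"roll":0},
  {"hand":0,"x":40,"y":10,"z":0,"roll":0},
  {"hand":0,"x":40,"y":9,"z":0,"roll":0},
  {"hand":0,"x":6,"y":0,"z":-10,"roll":0},
  {"hand":0,"x":0,"y":0,"z":-25,"roll":0},
  {"hand":0,"x":0,"y":0,"z":-25,"roll":0},
  {"hand":0,"x":0,"y":0,"z":0,"roll":0},
])

```text
time: 43.75
position: [0.726, -0.1207, 0.244]
tool_rot: [-3.139, 0.093, 0.012]
ft_force: [-0.1, -0.7, 0.1]
grip_width: 0.003
grip_force: 0.0
```

send_rows([
  {"hand":0,"x":-20,"y":0,"z":0,"roll":0},
  {"hand":0,"x":-20,"y":0,"z":0,"roll":0},
  {"hand":0,"x":-20,"y":0,"z":3,"roll":0},
  {"hand":0,"x":-15,"y":0,"z":3,"roll":0},
  {"hand":0,"x":-15,"y":0,"z":3,"roll":0},
  {"hand":0,"x":-15,"y":0,"z":0,"roll":0},
])

```text
time: 44.35
position: [0.6237, -0.1212, 0.2604]
tool_rot: [3.14, -0.094, 0.009]
ft_force: [2.4, -0.1, -0.3]
grip_width: 0.005
grip_force: 0.9
```

send_rows([
  {"hand":0,"x":-12,"y":0,"z":-2,"roll":0},
  {"hand":0,"x":-12,"y":0,"z":-6,"roll":0},
  {"hand":0,"x":-10,"y":0,"z":-8,"roll":0},
  {"hand":0,"x":-9,"y":0,"z":-9,"roll":0},
  {"hand":0,"x":-8,"y":0,"z":-10,"roll":0},
  {"hand":0,"x":-7,"y":0,"z":-10,"roll":0},
])

```text
time: 44.95
position: [0.5656, -0.1211, 0.2142]
tool_rot: [3.14, -0.094, 0.006]
ft_force: [0.9, 0.5, 1.0]
grip_width: 0.005
grip_force: 0.5
```

send_rows([
  {"hand":0,"x":-6,"y":0,"z":-10,"roll":0},
  {"hand":0,"x":-4,"y":0,"z":-10,"roll":0},
  {"hand":0,"x":-4,"y":0,"z":-10,"roll":0},
  {"hand":0,"x":0,"y":0,"z":-8,"roll":0},
  {"hand":0,"x":0,"y":0,"z":-4,"roll":0},
  {"hand":0,"x":0,"y":0,"z":-3,"roll":0},
  {"hand":0,"x":0,"y":0,"z":0,"roll":0},
])

```text
time: 45.65
position: [0.5501, -0.1223, 0.1699]
tool_rot: [3.139, -0.097, -0.005]
ft_force: [-10.3, 1.7, 20.3]
grip_width: 0.007
grip_force: 10.4
```

The lid is down: tip at 100 mm with 20 N. I'll lift clear and locate the bail bar and keeper.

send_rows([
  {"hand":0,"x":0,"y":0,"z":30,"roll":0},
  {"hand":0,"x":-20,"y":-40,"z":40,"roll":0},
  {"hand":0,"x":-20,"y":-40,"z":30,"roll":0},
  {"hand":0,"x":-20,"y":-40,"z":0,"roll":0},
  {"hand":0,"x":0,"y":-20,"z":0,"roll":0},
  {"hand":0,"x":0,"y":0,"z":0,"roll":0},
])

```text
time: 46.25
position: [0.4943, -0.2572, 0.2583]
tool_rot: [3.138, -0.107, -0.001]
ft_force: [0.4, -0.1, -0.5]
grip_width: 0.006
grip_force: 0.0
```

```bash
python3 - <<'E'
from h import *
print(get_state()["position"],get_state()["tool_rot"])
t=get_image("top");s=get_image("scene");cv2.imwrite("pics/t20.png",t);cv2.imwrite("pics/s20.png",s)
cv2.imwrite("pics/c20.png",np.hstack([cv2.resize(s[170:260,230:340],(420,344),interpolation=2),cv2.resize(t[170:265,235:345],(380,328),interpolation=2)[:344] if 0 else cv2.resize(t[170:265,235:345],(380,344),interpolation=2)]))
E
```

```text
[ 0.49432963 -0.25724881  0.25828452] [ 3.13795138e+00 -1.07434423e-01 -5.28616086e-04]
```

View pics/c20.png

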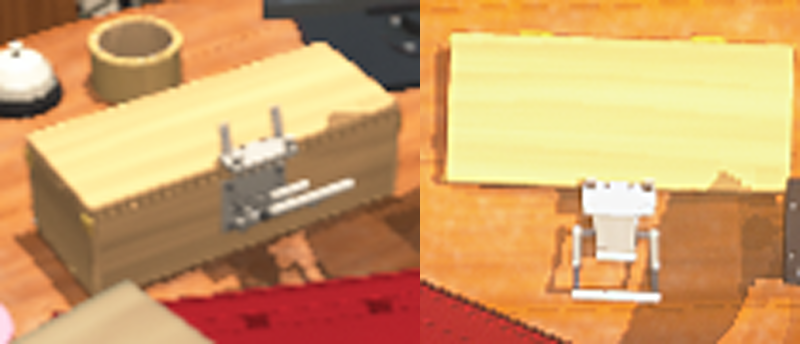

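The lid is shut. The bail bar runs at top-crop (573–660,296), the keeper is at (583–655,190) and the lever end at (615,256).

```bash
python3 - <<'E'
from h import *
p=lambda l:[(235+(x-420)/3.4545,170+y/3.621) for x,y in l]
q=lambda l:[(230+x/3.818,170+y/3.822) for x,y in l]
print("lid",np.round(px2w("top",p([(445,183),(792,190),(452,33),(793,44)]),.1)*1000).tolist())
print("lid scene fl fr bl br",np.round(px2w("scene",q([(95,215),(400,105),(28,138),(325,42)]),.1)*1000).tolist())
print("bail ends",np.round(px2w("top",p([(574,296),(659,297)]),.112)*1000).tolist())
print("bail ends scene",np.round(px2w("scene",q([(262,212),(352,183)]),.112)*1000).tolist())
print("lever",np.round(px2w("top",p([(597,257),(634,257)]),.098)*1000).tolist())
print("tab tops scene z135",np.round(px2w("scene",q([(224,126),(275,110)]),.135)*1000).tolist())
E
```

```text
lid [[544.0, 98.0, 100.0], [532.0, -203.0, 100.0], [669.0, 90.0, 100.0], [654.0, -207.0, 100.0]]
lid scene fl fr bl br [[530.0, 101.0, 100.0], [522.0, -194.0, 100.0], [656.0, 94.0, 100.0], [643.0, -205.0, 100.0]]
bail ends [[450.0, -12.0, 112.0], [447.0, -84.0, 112.0]]
bail ends scene [[447.0, 0.0, 112.0], [439.0, -80.0, 112.0]]
lever [[481.0, -32.0, 98.0], [480.0, -64.0, 98.0]]
tab tops scene z135 [[534.0, -23.0, 135.0], [531.0, -70.0, 135.0]]
```

send_rows([
  {"hand":0,"x":-10,"y":35,"z":0,"roll":0},
  {"hand":0,"x":-10,"y":35,"z":0,"roll":0},
  {"hand":0,"x":-10,"y":35,"z":0,"roll":0},
  {"hand":0,"x":-10,"y":35,"z":0,"roll":0},
  {"hand":0,"x":-12,"y":35,"z":0,"roll":0},
  {"hand":0,"x":-12,"y":35,"z":0,"roll":0},
  {"hand":0,"x":0,"y":0,"z":0,"roll":1},
  {"hand":0,"x":0,"y":0,"z":0,"roll":0},
])

```text
time: 47.15
position: [0.4317, -0.0408, 0.2585]
tool_rot: [3.14, -0.061, 0.0]
ft_force: [-0.5, -1.1, 0.6]
grip_width: 0.003
grip_force: 0.0
```

send_rows([
  {"hand":0,"x":-5,"y":-6,"z":-30,"roll":0},
  {"hand":0,"x":0,"y":0,"z":-30,"roll":0},
  {"hand":0,"x":0,"y":0,"z":-24,"roll":0},
  {"hand":0,"x":0,"y":0,"z":0,"roll":0},
  {"hand":0,"x":0,"y":0,"z":0,"roll":0},
])

```text
time: 47.65
position: [0.427, -0.049, 0.1746]
tool_rot: [-3.14, 0.07, 0.001]
ft_force: [0.3, 0.5, 0.7]
grip_width: 0.009
grip_force: 0.0
```

send_rows([
  {"hand":0,"x":7,"y":0,"z":0,"roll":0},
  {"hand":0,"x":12,"y":0,"z":6,"roll":0},
  {"hand":0,"x":10,"y":0,"z":4,"roll":0},
  {"hand":0,"x":15,"y":0,"z":6,"roll":0},
  {"hand":0,"x":15,"y":0,"z":0,"roll":0},
  {"hand":0,"x":10,"y":0,"z":0,"roll":0},
  {"hand":0,"x":6,"y":0,"z":0,"roll":0},
  {"hand":0,"x":0,"y":0,"z":0,"roll":0},
  {"hand":0,"x":0,"y":0,"z":0,"roll":0},
])

```text
time: 48.55
position: [0.5014, -0.0486, 0.1903]
tool_rot: [-3.141, 0.069, 0.001]
ft_force: [0.9, -0.0, 0.7]
grip_width: 0.006
grip_force: 0.0
```

send_rows([
  {"hand":0,"x":0,"y":0,"z":0,"roll":0},
  {"hand":0,"x":0,"y":0,"z":40,"roll":0},
  {"hand":0,"x":-20,"y":-40,"z":30,"roll":0},
  {"hand":0,"x":0,"y":-40,"z":0,"roll":0},
  {"hand":0,"x":0,"y":-40,"z":0,"roll":0},
  {"hand":0,"x":0,"y":-40,"z":0,"roll":0},
  {"hand":0,"x":0,"y":-40,"z":0,"roll":0},
  {"hand":0,"x":0,"y":0,"z":0,"roll":0},
])

```text
time: 49.35
position: [0.4809, -0.2526, 0.258]
tool_rot: [3.138, -0.084, -0.002]
ft_force: [-0.5, -0.6, -0.4]
grip_width: 0.003
grip_force: 0.0
```

```bash
python3 - <<'E'
from h import *
print(get_state()["position"])
t=get_image("top");s=get_image("scene");cv2.imwrite("pics/t21.png",t);cv2.imwrite("pics/s21.png",s)
for n in("t20","t21"):
    im=cv2.imread(f"pics/{n}.png");h=cv2.cvtColor(im,cv2.COLOR_BGR2HSV);m=cv2.inRange(h,(0,0,130),(180,60,255));print(n);print("\n".join(str(r)+" "+"".join("#" if m[r,c] else "." for c in range(272,312)) for r in range(214,258,1)))
E
```

```text
[ 0.48093085 -0.25264588  0.25800557]
t20
214 ........................................
215 ........................................
216 ........................................
217 ........................................
218 ........................................
219 ...........###..............###.........
220 ...........##.###.#####..#...#..........
221 ..........##..#############...#.........
222 ..........##################..#.........
223 ..........#####################.........
224 ..........#####################.........
225 ..........#####################.........
226 ..........#####################.........
227 ..........#####################.........
228 ..........#####################.........
229 .............################...........
230 .............#############..............
231 .............#############..............
232 ........#....#############..............
233 .......###...############.....#.........
234 .......######.##################........
235 ........#.....###########....###........
236 ........#.....###########.....##........
237 ........#.....#####
[... 2205 characters left out ...]
##########...............
243 ........................................
244 ........................................
245 ........................................
246 ........................................
247 ........................................
248 ........................................
249 ........................................
250 ........................................
251 ........................................
252 ........................................
253 ........................................
254 ........................................
255 ........................................
256 ........................................
257 ........................................
```

The bail bar moved from row 251 to row 222, onto the keeper behind the horns. Before pressing the lever I'll touch the case's front face beside the latch to get an exact x, because the palm must pass close in front of the horns.

send_rows([
  {"hand":0,"x":5,"y":35,"z":0,"roll":0},
  {"hand":0,"x":5,"y":35,"z":0,"roll":0},
  {"hand":0,"x":5,"y":30,"z":-40,"roll":0},
  {"hand":0,"x":0,"y":0,"z":-45,"roll":0},
  {"hand":0,"x":0,"y":0,"z":-38,"roll":0},
  {"hand":0,"x":10,"y":0,"z":0,"roll":0},
  {"hand":0,"x":6,"y":0,"z":0,"roll":0},
  {"hand":0,"x":2,"y":0,"z":0,"roll":0},
  {"hand":0,"x":0,"y":0,"z":0,"roll":0},
])

```text
time: 50.35
position: [0.5182, -0.1461, 0.138]
tool_rot: [3.14, -0.069, 0.006]
ft_force: [0.3, 0.5, -0.3]
grip_width: 0.002
grip_force: 0.0
```

send_rows([
  {"hand":0,"x":3,"y":0,"z":0,"roll":0},
  {"hand":0,"x":3,"y":0,"z":0,"roll":0},
  {"hand":0,"x":0,"y":0,"z":0,"roll":0},
])

```text
time: 50.65
position: [0.5218, -0.1463, 0.1359]
tool_rot: [3.14, -0.07, -0.002]
ft_force: [-2.4, 0.5, 2.2]
grip_width: 0.004
grip_force: 1.2
```

The face touches at TCP x≈521.5, which puts the case centre at x≈597. Now I'll press the lever at TCP x≈474.5, y≈-48.

send_rows([
  {"hand":0,"x":-25,"y":0,"z":20,"roll":0},
  {"hand":0,"x":-25,"y":0,"z":45,"roll":0},
  {"hand":0,"x":0,"y":35,"z":20,"roll":0},
  {"hand":0,"x":0,"y":35,"z":0,"roll":0},
  {"hand":0,"x":0,"y":28,"z":0,"roll":0},
  {"hand":0,"x":0,"y":0,"z":-30,"roll":0},
  {"hand":0,"x":0,"y":0,"z":0,"roll":0},
  {"hand":0,"x":0,"y":0,"z":0,"roll":0},
])

```text
time: 51.45
position: [0.4726, -0.0484, 0.1892]
tool_rot: [-3.141, 0.07, 0.001]
ft_force: [-0.3, -0.6, 0.4]
grip_width: 0.006
grip_force: 0.0
```

send_rows([
  {"hand":0,"x":2,"y":0,"z":-10,"roll":0},
  {"hand":0,"x":0,"y":0,"z":-8,"roll":0},
  {"hand":0,"x":0,"y":0,"z":-8,"roll":0},
  {"hand":0,"x":0,"y":0,"z":-8,"roll":0},
  {"hand":0,"x":0,"y":0,"z":-8,"roll":0},
  {"hand":0,"x":0,"y":0,"z":-8,"roll":0},
  {"hand":0,"x":0,"y":0,"z":0,"roll":0},
])

```text
time: 52.15
position: [0.4745, -0.0479, 0.1381]
tool_rot: [-3.14, 0.069, 0.002]
ft_force: [0.4, 0.0, -0.3]
grip_width: 0.004
grip_force: 0.0
```

send_rows([
  {"hand":0,"x":0,"y":0,"z":-7,"roll":0},
  {"hand":0,"x":0,"y":0,"z":-7,"roll":0},
  {"hand":0,"x":0,"y":0,"z":-7,"roll":0},
  {"hand":0,"x":0,"y":0,"z":0,"roll":0},
])

```text
time: 52.55
position: [0.4757, -0.0479, 0.1182]
tool_rot: [-3.141, 0.069, -0.003]
ft_force: [1.0, -0.4, -0.2]
grip_width: 0.007
grip_force: 0.3
```

```bash
python3 - <<'E'
from h import *
s=get_image("scene");cv2.imwrite("pics/s22.png",s)
for n in("s21","s22"):
    im=cv2.imread(f"pics/{n}.png");h=cv2.cvtColor(im,cv2.COLOR_BGR2HSV);m=cv2.inRange(h,(0,0,125),(180,60,255));k=cv2.inRange(h,(0,0,0),(180,255,60));print(n);print("\n".join(str(r)+" "+"".join("#" if m[r,c] else "k" if k[r,c] else "." for c in range(278,332)) for r in range(192,238,1)))
for l,a in (("lam0",42.6),("lam1.05",-17.6)):
    r=np.radians(a); print(l,w2px("scene",[(.519-.052*np.cos(r),y,.062+.052*np.sin(r)) for y in(-.031,-.065)]).round().tolist())
print("keeper bar",w2px("scene",[(.527,-.013,.118),(.527,-.089,.118)]).round().tolist(),"finger tip",w2px("scene",[(.4757,-.048,.048)]).round())
E
```

```text
s21
192 ....................................................kk
193 .....................................................k
194 ......................................................
195 ......................................................
196 ......................................................
197 ......................................................
198 ........................#.............................
199 .......................##.............................
200 ........................#.............................
201 ........................#.####........................
202 .......................######.........................
203 ..........#.........#########.........................
204 ..........##.....#########............................
205 ..........##..###########..##.........................
206 ..........###########.##..###.........................
207 ........############...#######........................
208 .........#####..##############........................
209 .........##.####.#############........................
210 ............#################.
[... 3783 characters left out ...]
.....................
229 ............##...##.####.kkkkkkkk.....................
230 ............##.......###.kkkkkkkk.....................
231 .............##......###.kkkkkkkk.....................
232 .............##......###.kkkkkkkk.....................
233 .......................##.kkkkkkk.....................
234 .......................###.kkk........................
235 .........................##...#.......................
236 ........................####..........................
237 .........................#............................
lam0 [[301.0, 221.0], [310.0, 217.0]]
lam1.05 [[303.0, 236.0], [312.0, 232.0]]
keeper bar [[287.0, 210.0], [308.0, 202.0]] finger tip [[306. 232.]]
```

The lever is following: its end is now at about scene pixel (303,236). I'll continue down.

send_rows([
  {"hand":0,"x":0,"y":0,"z":-6,"roll":0},
  {"hand":0,"x":0,"y":0,"z":-6,"roll":0},
  {"hand":0,"x":0,"y":0,"z":0,"roll":0},
])

```text
time: 52.9
position: [0.474, -0.0479, 0.1052]
tool_rot: [-3.141, 0.069, 0.003]
ft_force: [-0.4, 0.2, -0.3]
grip_width: 0.004
grip_force: 0.0
```

send_rows([
  {"hand":0,"x":0,"y":0,"z":-4,"roll":0},
  {"hand":0,"x":0,"y":0,"z":-4,"roll":0},
  {"hand":0,"x":0,"y":0,"z":0,"roll":0},
])

```text
time: 53.2
position: [0.4742, -0.0479, 0.0974]
tool_rot: [-3.141, 0.069, 0.002]
ft_force: [0.4, -0.0, 0.6]
grip_width: 0.005
grip_force: 0.1
```

send_rows([
  {"hand":0,"x":-3,"y":0,"z":30,"roll":0},
  {"hand":0,"x":-5,"y":0,"z":45,"roll":0},
  {"hand":0,"x":0,"y":0,"z":45,"roll":0},
  {"hand":0,"x":5,"y":-40,"z":30,"roll":0},
  {"hand":0,"x":5,"y":-40,"z":0,"roll":0},
  {"hand":0,"x":0,"y":-40,"z":0,"roll":0},
  {"hand":0,"x":0,"y":-40,"z":0,"roll":0},
  {"hand":0,"x":0,"y":-40,"z":0,"roll":0},
  {"hand":0,"x":0,"y":0,"z":0,"roll":0},
])

```text
time: 54.1
position: [0.4748, -0.2545, 0.2472]
tool_rot: [3.138, -0.084, -0.003]
ft_force: [-0.2, -0.5, 1.2]
grip_width: 0.009
grip_force: 0.0
```

```bash
cat >> h.py <<'E'
def dump(im,r0,r1,c0,c1):
    h=cv2.cvtColor(im,cv2.COLOR_BGR2HSV);m=cv2.inRange(h,(0,0,125),(180,60,255));print("\n".join(str(r)+" "+"".join("#" if m[r,c] else "." for c in range(c0,c1)) for r in range(r0,r1)))
E
python3 - <<'E'
from h import *
print(get_state()["position"])
s=get_image("scene");t=get_image("top");cv2.imwrite("pics/s23.png",s);cv2.imwrite("pics/t23.png",t)
dump(t,216,256,272,312);print();dump(s,196,250,278,325)
for a in (42.6,0,-17.6,-30,-40,-50,-57.5):
    r=np.radians(a); P=[(.519-.052*np.cos(r),y,.062+.052*np.sin(r)) for y in(-.031,-.065)]; print(round((42.6-a)/57.3,2),w2px("scene",P).round().tolist(),w2px("top",P).round().tolist())
E
```

```text
[ 0.47475943 -0.25448277  0.24720715]
216 ........................................
217 ........................................
218 ........................................
219 ...........###..............###.........
220 ..............###.#####..#...#..........
221 ..........##..#############...#.........
222 ..........##################..#.........
223 ........#########################.......
224 ........##########################......
225 ..........#######################.......
226 ..........######################........
227 ..........#####################.........
228 ........#.#####################.........
229 ..............##############.##.........
230 ...............#......##................
231 ..............##########................
232 ..............###########...............
233 ..............##########................
234 ..............##########................
235 ..............##########................
236 ..............##########................
237 ..............##########................
238 ..............##########................
239 ..............#########
[... 3342 characters left out ...]
 ...............................................
247 ...............................................
248 ...............................................
249 ...............................................
0.0 [[301.0, 221.0], [310.0, 217.0]] [[286.0, 241.0], [297.0, 241.0]]
0.74 [[303.0, 232.0], [312.0, 228.0]] [[286.0, 245.0], [297.0, 245.0]]
1.05 [[303.0, 236.0], [312.0, 232.0]] [[285.0, 244.0], [296.0, 244.0]]
1.27 [[302.0, 238.0], [311.0, 234.0]] [[285.0, 243.0], [296.0, 243.0]]
1.44 [[301.0, 239.0], [310.0, 235.0]] [[285.0, 241.0], [296.0, 241.0]]
1.62 [[300.0, 239.0], [308.0, 236.0]] [[285.0, 239.0], [296.0, 239.0]]
1.75 [[299.0, 239.0], [307.0, 236.0]] [[285.0, 237.0], [296.0, 237.0]]
```

The bar has dropped into the keeper (scene rows 204–210) and the lever end sits near its home position (top row 239). I'll nudge it once more at low height to make sure it is home.

send_rows([
  {"hand":0,"x":-4,"y":40,"z":0,"roll":0},
  {"hand":0,"x":-4,"y":40,"z":0,"roll":0},
  {"hand":0,"x":-2,"y":40,"z":0,"roll":0},
  {"hand":0,"x":0,"y":40,"z":0,"roll":0},
  {"hand":0,"x":0,"y":46,"z":-30,"roll":0},
  {"hand":0,"x":0,"y":0,"z":-40,"roll":0},
  {"hand":0,"x":0,"y":0,"z":-40,"roll":0},
  {"hand":0,"x":0,"y":0,"z":-35,"roll":0},
  {"hand":0,"x":0,"y":0,"z":-8,"roll":0},
  {"hand":0,"x":0,"y":0,"z":0,"roll":0},
])

```text
time: 55.2
position: [0.4658, -0.0445, 0.0971]
tool_rot: [-3.14, 0.066, 0.004]
ft_force: [0.8, 0.8, 0.8]
grip_width: 0.002
grip_force: 0.0
```

send_rows([
  {"hand":0,"x":0,"y":0,"z":-4,"roll":0},
  {"hand":0,"x":4,"y":0,"z":0,"roll":0},
  {"hand":0,"x":3,"y":0,"z":0,"roll":0},
  {"hand":0,"x":2,"y":0,"z":0,"roll":0},
  {"hand":0,"x":0,"y":0,"z":0,"roll":0},
])

```text
time: 55.7
position: [0.4767, -0.046, 0.0944]
tool_rot: [3.141, -0.069, 0.002]
ft_force: [0.8, -0.2, -0.4]
grip_width: 0.006
grip_force: 0.0
```

send_rows([
  {"hand":0,"x":-8,"y":0,"z":5,"roll":0},
  {"hand":0,"x":-2,"y":0,"z":40,"roll":0},
  {"hand":0,"x":0,"y":0,"z":45,"roll":0},
  {"hand":0,"x":5,"y":-40,"z":45,"roll":0},
  {"hand":0,"x":5,"y":-40,"z":20,"roll":0},
  {"hand":0,"x":0,"y":-40,"z":0,"roll":0},
  {"hand":0,"x":0,"y":-45,"z":0,"roll":0},
  {"hand":0,"x":0,"y":-45,"z":0,"roll":0},
  {"hand":0,"x":0,"y":0,"z":0,"roll":0},
])

```text
time: 56.6
position: [0.4725, -0.2563, 0.241]
tool_rot: [3.138, -0.085, -0.001]
ft_force: [0.0, -0.4, -0.8]
grip_width: 0.008
grip_force: 0.0
```

```bash
python3 - <<'E'
from h import *
print(get_state()["position"],get_state()["time"])
s=get_image("scene");t=get_image("top");cv2.imwrite("pics/s24.png",s);cv2.imwrite("pics/t24.png",t)
dump(t,218,244,272,312);print();dump(s,198,244,278,318)
h=cv2.cvtColor(t,cv2.COLOR_BGR2HSV);m=cv2.inRange(h,(0,0,200),(180,70,255));print("\n".join("".join("#" if m[r,c] else "." for c in range(142,186)) for r in range(220,250,2)))
print("bar in keeper",w2px("scene",[(.525,-.0115,.112),(.521,-.0875,.112)]).round(),w2px("top",[(.525,-.0115,.112),(.521,-.0875,.112)]).round())
# stray orange balls vs start image
t0=cv2.imread("pics/top0.png");d=cv2.absdiff(t,t0).max(2);d[:,:]=np.where(d>60,255,0);k,l,st,c=cv2.connectedComponentsWithStats(d);print([(st[i].tolist()) for i in range(1,k) if st[i,4]>15])
E
```

```text
[ 0.4724533  -0.25630025  0.24103995] 56.6
218 ........................................
219 ...........###..............###.........
220 ..............###.#####..#...#..........
221 ..........##..#############...#.........
222 ..........##################..#.........
223 ........####################.##.........
224 ........#########################.......
225 ..........#######################.......
226 ..........#####################.........
227 ..........#####################.........
228 ..........#####################.........
229 ..............##############............
230 ........................................
231 ..............######.###................
232 ..............##########................
233 ..............##########................
234 ..............##########................
235 ..............###.##.###................
236 .............###########................
237 ........................................
238 ........................................
239 ........................................
240 ........................................
241 ..................
[... 2667 characters left out ...]
...........
..........###........####...................
.............#########......................
............................................
............................................
bar in keeper [[287. 212.]
 [308. 205.]] [[279. 226.]
 [305. 227.]]
[[241, 156, 109, 65, 1821], [234, 178, 9, 5, 17], [265, 213, 172, 207, 10268], [272, 220, 34, 34, 394], [156, 227, 13, 17, 128], [293, 268, 21, 11, 35], [421, 283, 49, 44, 594], [414, 297, 13, 18, 54], [474, 296, 86, 124, 5320], [412, 329, 17, 8, 75], [229, 340, 59, 61, 795], [249, 359, 30, 17, 95], [275, 359, 29, 19, 182], [375, 370, 7, 6, 26], [286, 395, 16, 16, 49], [249, 402, 6, 18, 29], [302, 410, 9, 10, 49], [267, 413, 11, 7, 44]]
```

The lever end moved on to row 236, and the finger's reach alone implies λ ≥ 1.7. The bar is seated, the cup is on its coaster, and nothing else has moved. Handing in.

```bash
python3 -c "
from bench import close_job
print(close_job())"
```

```text
the job is handed in; nothing more can be done
None
```

The job is handed in, with no verdict returned: both white soap bars and the four cedar balls I could see are in the case, the lid is shut with the bail drawn into the keeper and the lever home, and the empty cup stands on its cork coaster; the end state was checked only by pixel measurements.

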